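# Stand the empty tubes up for filling

### The arm

A 6-joint arm with a two-finger parallel gripper is mounted at the origin on a cart in front of the work surface, level with it; the furniture and walls round the work are solid. World frame = base frame: x ahead of the robot, y to its left, z up, the work surface at z = 0. Lengths are in mm, angles in rad, forces in N, time in s.
With the tool pointing down it reaches from about 400 to 925 mm from the base axis. Payload 12.5 kg.
Tool frame: the origin (TCP) lies at the centre of the arm's flange, where the gripper is bolted on; the fingertips stand 190 mm ahead of it and the grasp point (between the pads) lies 171 mm ahead of it; z points along the fingers, y is the line along which they close (so a half turn about z gives the same grasp; the last joint's range is limited). The gripper opens to 95 mm and grips with 3 to 60 N. Pads are 20 mm wide; open, the fingers measure 119 mm over their backs; the gripper's body (75 mm by 180 mm) begins 59 mm behind the grasp point.
Start: joints at [-1.425, 0.491, 1.559, -0, 1.092, -0.106], TCP at [155.737, -605.286, 404.761] pointing down, gripper open.
Joint ranges: [-3.1, 3.1], [-0.84, 2.19], [0.05, 2.79], [-1.13, 4.28], [0.06, 2.93], [-2.69, 2.69]. Speed limits (rad/s): [2.22, 2.22, 2.79, 3.14, 3.14, 3.14].

### API

Orientations are given as [roll, pitch, yaw] about the fixed x, y, z axes, in that order (R = Rz(yaw) Ry(pitch) Rx(roll)).
In Python, from cell import env, read_camera, search_frame, cut_out gives the robot as it stands. The module is installed in compiled form; this text tells all that it offers.
- The arm moves only by the tool move_arm, never from a script. Its argument "commands" is a list of rows, each a list of 3 entries, a list of its own where there are three numbers: the shift along the world's x, y, z normalised to -1 to 1, where 1 is 0.03 m, then the turn about the world's z normalised to -1 to 1, where 1 is 0.08 rad, then the opening, from -1 (shut) to 1 (fully open), so that 0 is half open. A call has 1 to 20 rows; each row shifts and turns the commanded pose from where the row before left it; what a row does not reach is not made up. A row lasts 1/12 s, in which the tool goes at most 41.7 mm and 7.16 degrees, less where a joint would pass 70% of its speed; a pose out of reach is approached as far as the arm can. A call with a number of a shift or a turn outside -1 to 1 is refused whole. A call with a gripper value outside its range is refused whole. The fingers move at their own pace and stop on an object; the grip force is fixed at half the most. Time passes only in rows, so rows that do not move let the fingers close. It gives the time, the measured TCP pose, the force, the opening and the grip force at its end, in the units of the state.
- env.state(): the state, without advancing time (a new reading comes with each control period).
- read_camera(name): name is "side" or "top" or "wrist"; returns a dict with "image" (480x640x3 uint8, red, green, blue), "fx", "fy", "cx", "cy" (pixels), "D" ([k1, k2, p1, p2, k3] as OpenCV has them; the pictures are not rectified), "rvec" (rotation vector, rad) and "tvec" (3), from world to camera coordinates, as OpenCV has them. Camera axes: x right, y down, z forward; pixel columns grow to the right and rows downward; lengths in mm; the calibration is good to about 2 mm. A picture is of the moment at which its call begins. There is no depth.
- env.job_done(): hands the job in; it is judged then, once.
Trained networks look in a picture, given as the dict that the camera call returned (one of the last four; its "shot" number tells which), for a name from the list of things; names that differ only in an ending like _2 or _b are one class to them, and where a whole thing is asked for, a point or a joint stands for the part that bears it (a point fixed in the world has none). Each returns a list of dicts, best first, with "confidence" (0 to 1); they miss things now and then, are a little off and sometimes report something else, mostly with a low value. They report only what shows in the picture. A call takes as long as a camera call.
- search_frame(thing, picture): "at" ([column, row] in pixels, amid what is visible of it).
- cut_out(thing, picture): "region" (480x640 bool, what is visible of it) and "at" ([column, row] in pixels, amid what is visible of it).
The state is a dict: "t": time; "joints": joint angles; "qvel": joint speeds; "tau": joint torques, N m; "eef_pos": TCP position; "tcp_rot": TCP orientation; "ft_force": force on the tool from outside, world axes, zero at the start; "moment": the same for the moment, N m; "opening": opening from 0.0 (shut) to 1.0 (fully open); "grip_force": force on a finger pad.
Only numpy, scipy, OpenCV 4.12 (cv2) and the standard library are available. Lean on these libraries where they do the work, as an engineer would, in place of code of your own. Each camera call takes 0.05 s, during which the arm holds its last target. There are 200 camera calls.

### The job

Three or four empty tubes lie in the cradle; stand each one on its cap, open tail up, in the standing tray: the long white tube in the right-hand cell as the robot sees it, the blue one in the cell next to that, and the two short white ones in the two cells on the left, either way round (the place of a tube that is missing stays empty). Do them one at a time, longest first, and lay each tube in the leaning rest on the way, cap down on its foot plate, letting go of it there to change your grip before you stand it up. Leave the loose caps around the work alone.

Things in the scene. Friction and masses are not known exactly. Their poses are not given: they have to be found in the camera images.
- tube_long_c (a point): Empty plain white laminate tube with a white screw cap, the longest: 165 mm long with its cap, 33 mm in diameter throughout. Lies in a cradle groove, cap to the left (+y); may be absent. This point is its centre, half-way along its axis; its y axis runs along it from the cap to the open tail (closed to contact). About 30 g, may be gripped at 25 N anywhere.
- tube_blue_c (a point): Empty blue laminate tube with a gold-brown screw cap, 153 mm long with its cap, 36 mm in diameter throughout. Lies in a cradle groove, cap to the left (+y); may be absent. This point is its centre, half-way along its axis; its y axis runs along it from the cap to the open tail (closed to contact). About 30 g, may be gripped at 25 N anywhere.
- tube_short_a_c (a point): One of two alike empty plain white laminate tubes with a white screw cap, 133 mm long with its cap, 36 mm in diameter throughout. Lies in a cradle groove, cap to the left (+y). This point is its centre, half-way along its axis; its y axis runs along it from the cap to the open tail (closed to contact). About 30 g, may be gripped at 25 N anywhere.
- tube_short_b_c (a point): The other of the two alike short white tubes, 133 mm long with its cap, 36 mm in diameter throughout. Lies in a cradle groove, cap to the left (+y). This point is its centre, half-way along its axis; its y axis runs along it from the cap to the open tail (closed to contact). About 30 g, may be gripped at 25 N anywhere.
- cradle: Fixed cradle: plate 328 x 200 mm on 30 mm feet, its top 36 mm above the table; two grey toothed bars (12 mm thick, 84 mm apart) form four 90-degree V grooves; end fences 71 mm high. Origin under its centre; the grooves run along its y, at x = -108, -36, 36, 108 mm. Tube axes lie 79 to 82 mm above the table, teeth reach 92 mm. Fingers fit beside a tube between the bars (y within 36 mm).
- rest: Fixed leaning rest: base 150 x 70 x 10 mm; V rail (120 degrees, 26 mm wide, 105 mm long) rising at 45 degrees towards the rest's own -y (to the robot's right); at its lower end a foot plate 56 mm wide, square to it, and two cheeks 48 mm apart along the lowest 22 mm. Above the cheeks fingers fit on both sides of a tube all along. Origin under the base's centre.
- rest_seat (a point): Centre of a seated tube's cap face on the rest's foot plate, 55 mm from the rest's origin towards its +y, 45 mm above the table. A seated 36 mm tube's axis starts here and rises at 45 degrees towards the rest's -y; a 33 mm tube's axis lies 2 mm deeper. Axes as the rest's.
- tray: Fixed grey standing tray, 284 mm long, 66 mm deep, walls 60 mm high (20 mm thick between the cells, 10 mm at front and back), floor 3 mm thick, divided into four square cells (46 mm) in a row along its y, which points to the left of the robot. Origin: centre of the underside on the table.
- cell_1 (a point): Centre of the floor (top side, 3 mm above the table) of the tray's right-hand cell, at y = -99 mm in the tray's frame. Axes as the tray's.
- cell_2 (a point): Centre of the floor (top side, 3 mm above the table) of the tray's second cell from the right, at y = -33 mm in the tray's frame. Axes as the tray's.
- cell_3 (a point): Centre of the floor (top side, 3 mm above the table) of the tray's third cell from the right, at y = 33 mm in the tray's frame. Axes as the tray's.
- cell_4 (a point): Centre of the floor (top side, 3 mm above the table) of the tray's left-hand cell, at y = 99 mm in the tray's frame. Axes as the tray's.
- flip_pink: Loose pink flip-top cap, 54 mm wide, 28 mm high, origin under its centre. A bystander: leave it where it is.
- green_cap: Loose green cap, 43 mm wide, 23 mm high, origin under its centre. A bystander: leave it where it is.
- grey_sleeve: Loose grey sleeve, 35 mm wide, 19 mm high, origin under its centre. A bystander: leave it where it is.

How it is judged (in metres and radians):
On the way, in this order (a step that is already met when the one before it is completed fails the run):
1. the long white tube lies let go in the leaning rest, cap on the foot plate (distance between tube_long_c and rest_seat between 0.0705 and 0.0945 m and angle between tube_long_c's own y axis and vertical between 0.685 and 0.885 rad and x of tube_long_c in the frame of rest between -0.01 and 0.01 m and contact force between the fingers and tube_long below 0.3 N), for 0.3 s.
2. the long white tube stands let go on its cap in the right-hand cell (horizontal distance between tube_long_c and cell_1 below 0.022 m and angle between tube_long_c's own y axis and vertical below 0.1 rad and z of tube_long_c in the frame of cell_1 between 0.0755 and 0.0895 m and contact force between the fingers and tube_long below 0.3 N), for 0.3 s.
3. the blue tube lies let go in the leaning rest, cap on the foot plate (distance between tube_blue_c and rest_seat between 0.0645 and 0.0885 m and angle between tube_blue_c's own y axis and vertical between 0.685 and 0.885 rad and x of tube_blue_c in the frame of rest between -0.01 and 0.01 m and contact force between the fingers and tube_blue below 0.3 N), for 0.3 s.
4. the blue tube stands let go on its cap in the second cell from the right (horizontal distance between tube_blue_c and cell_2 below 0.022 m and angle between tube_blue_c's own y axis and vertical below 0.1 rad and z of tube_blue_c in the frame of cell_2 between 0.0695 and 0.0835 m and contact force between the fingers and tube_blue below 0.3 N), for 0.3 s.
5. a short white tube lies let go in the leaning rest, cap on the foot plate (((distance between tube_short_a_c and rest_seat between 0.0545 and 0.0785 m and angle between tube_short_a_c's own y axis and vertical between 0.685 and 0.885 rad and x of tube_short_a_c in the frame of rest between -0.01 and 0.01 m and contact force between the fingers and tube_short_a below 0.3 N) or (distance between tube_short_b_c and rest_seat between 0.0545 and 0.0785 m and angle between tube_short_b_c's own y axis and vertical between 0.685 and 0.885 rad and x of tube_short_b_c in the frame of rest between -0.01 and 0.01 m and contact force between the fingers and tube_short_b below 0.3 N))), for 0.3 s.
6. one short white tube stands let go on the cap in the two left-hand cells (((((horizontal distance between tube_short_a_c and cell_3 below 0.022 m and angle between tube_short_a_c's own y axis and vertical below 0.1 rad and z of tube_short_a_c in the frame of cell_3 between 0.0595 and 0.0735 m) or (horizontal distance between tube_short_a_c and cell_4 below 0.022 m and angle between tube_short_a_c's own y axis and vertical below 0.1 rad and z of tube_short_a_c in the frame of cell_4 between 0.0595 and 0.0735 m)) and contact force between the fingers and tube_short_a below 0.3 N) or (((horizontal distance between tube_short_b_c and cell_3 below 0.022 m and angle between tube_short_b_c's own y axis and vertical below 0.1 rad and z of tube_short_b_c in the frame of cell_3 between 0.0595 and 0.0735 m) or (horizontal distance between tube_short_b_c and cell_4 below 0.022 m and angle between tube_short_b_c's own y axis and vertical below 0.1 rad and z of tube_short_b_c in the frame of cell_4 between 0.0595 and 0.0735 m)) and contact force between the fingers and tube_short_b below 0.3 N))), for 0.3 s.
7. the other short white tube lies let go in the leaning rest, cap on the foot plate (((distance between tube_short_a_c and rest_seat between 0.0545 and 0.0785 m and angle between tube_short_a_c's own y axis and vertical between 0.685 and 0.885 rad and x of tube_short_a_c in the frame of rest between -0.01 and 0.01 m and contact force between the fingers and tube_short_a below 0.3 N) or (distance between tube_short_b_c and rest_seat between 0.0545 and 0.0785 m and angle between tube_short_b_c's own y axis and vertical between 0.685 and 0.885 rad and x of tube_short_b_c in the frame of rest between -0.01 and 0.01 m and contact force between the fingers and tube_short_b below 0.3 N))), for 0.3 s.
8. both short white tubes stand let go on the cap in the two left-hand cells (((horizontal distance between tube_short_a_c and cell_3 below 0.022 m and angle between tube_short_a_c's own y axis and vertical below 0.1 rad and z of tube_short_a_c in the frame of cell_3 between 0.0595 and 0.0735 m) or (horizontal distance between tube_short_a_c and cell_4 below 0.022 m and angle between tube_short_a_c's own y axis and vertical below 0.1 rad and z of tube_short_a_c in the frame of cell_4 between 0.0595 and 0.0735 m)) and contact force between the fingers and tube_short_a below 0.3 N and ((horizontal distance between tube_short_b_c and cell_3 below 0.022 m and angle between tube_short_b_c's own y axis and vertical below 0.1 rad and z of tube_short_b_c in the frame of cell_3 between 0.0595 and 0.0735 m) or (horizontal distance between tube_short_b_c and cell_4 below 0.022 m and angle between tube_short_b_c's own y axis and vertical below 0.1 rad and z of tube_short_b_c in the frame of cell_4 between 0.0595 and 0.0735 m)) and contact force between the fingers and tube_short_b below 0.3 N), for 0.3 s.
At the end, for the whole second after the job is handed in: Every tube that is present stands upright (within 0.1 rad) on its cap on the floor of its cell (centre within 22 mm of the cell's centre, height within 7 mm): long white in the right-hand cell, blue in the one next to it, the short white ones in the two left-hand cells (horizontal distance between tube_long_c and cell_1 below 0.022 m and angle between each of tube_long_c, tube_blue_c's own y axis and vertical below 0.1 rad and z of tube_long_c in the frame of cell_1 between 0.0755 and 0.0895 m and horizontal distance between tube_blue_c and cell_2 below 0.022 m and z of tube_blue_c in the frame of cell_2 between 0.0695 and 0.0835 m and ((horizontal distance between tube_short_a_c and cell_3 below 0.022 m and angle between tube_short_a_c's own y axis and vertical below 0.1 rad and z of tube_short_a_c in the frame of cell_3 between 0.0595 and 0.0735 m) or (horizontal distance between tube_short_a_c and cell_4 below 0.022 m and angle between tube_short_a_c's own y axis and vertical below 0.1 rad and z of tube_short_a_c in the frame of cell_4 between 0.0595 and 0.0735 m)) and ((horizontal distance between tube_short_b_c and cell_3 below 0.022 m and angle between tube_short_b_c's own y axis and vertical below 0.1 rad and z of tube_short_b_c in the frame of cell_3 between 0.0595 and 0.0735 m) or (horizontal distance between tube_short_b_c and cell_4 below 0.022 m and angle between tube_short_b_c's own y axis and vertical below 0.1 rad and z of tube_short_b_c in the frame of cell_4 between 0.0595 and 0.0735 m))); the robot touches nothing.
It fails at once if a bystander cap is moved by more than 40 mm (distance of any of flip_pink, green_cap, grey_sleeve from where it was at the start of the episode above 0.04 m).
Of tube_long, tube_blue only 1 to 2 are there at a start; the rules pass over those that are not, and their reading is None.
At some moment in a run one of tube_long, tube_blue, tube_short_a, tube_short_b may be knocked a few centimetres aside while the robot is not near it.
Once in a run the grip may slacken for a moment while it holds something.
It also fails if it takes over 210 s, if anything falls off the work surface, if the arm or the gripper's body presses on something with over 40 N, if the wrist force passes 120 N, or if a joint passes its speed limit or range.

## Working session

There is one attempt and no reset: what is moved stays moved. The work goes in short steps, Python scripts to look and compute and a tool call to move; the robot and the scene stay as the last step left them, time stands still between calls to the robot, and variables do not carry over. Pictures are saved under pics/ and viewed, at most 14 in all, crops included, and the job is handed in when it is done.

Besides the shell and the picture viewer there is one more tool, called after "Call:" in YAML: its name, and indented under it one key for each argument. move_arm: Moves the arm, as the interface text tells. Its arguments: {"type":"object","properties":{"commands":{"type":"array","items":{"type":"array"}}},"required":["commands"]}

```bash
mkdir -p pics
cat > h.py <<'E'
from cell import env, read_camera, search_frame, cut_out
import numpy as np, cv2
def K(p): return np.array([[p['fx'],0,p['cx']],[0,p['fy'],p['cy']],[0,0,1.]])
def ray(p,uv):
    u=cv2.undistortPoints(np.array([[uv]],float),K(p),np.array(p['D'],float))[0,0]
    R=cv2.Rodrigues(np.array(p['rvec'],float))[0]; t=np.array(p['tvec'],float).ravel()
    return -R.T@t, R.T@np.array([u[0],u[1],1])
def atz(p,uv,z):
    c,d=ray(p,uv); return c+d*(z-c[2])/d[2]
def proj(p,P):
    return cv2.projectPoints(np.array(P,float).reshape(-1,1,3),np.array(p['rvec'],float),np.array(p['tvec'],float),K(p),np.array(p['D'],float))[0].reshape(-1,2)
def tri(rays):
    A=np.zeros((3,3));b=np.zeros(3)
    for c,d in rays:
        d=d/np.linalg.norm(d);M=np.eye(3)-np.outer(d,d);A+=M;b+=M@c
    return np.linalg.solve(A,b)
def save(p,n): cv2.imwrite('pics/'+n+'.png',p['image'][:,:,::-1])
E
python3 - <<'E'
from h import *
print({k:v for k,v in env.state().items()})
for n in ['top','side']:
    p=read_camera(n); save(p,n+'0')
    print(n,p['image'].shape,(-cv2.Rodrigues(np.array(p['rvec'],float))[0].T@np.array(p['tvec'],float).ravel()).round())
    for th in ['tube_long_c','tube_blue_c','tube_short_a_c','cradle','rest','tray','flip_pink','green_cap','grey_sleeve']:
        print(th,[(np.round(r['at']).tolist(),round(r['confidence'],2),atz(p,r['at'],80)[:2].round().tolist()) for r in search_frame(th,p)][:4])
E
```

```text
{'t': 0.0, 'joints': array([-1.42459474e+00,  4.91550776e-01,  1.55946309e+00,  1.29398952e-05,
        1.09169130e+00, -1.05616276e-01]), 'qvel': array([ 0.00043901,  0.00050371,  0.00011532, -0.00196839, -0.00083285,
       -0.00043123]), 'tau': array([-3.32118987e-03, -6.12644720e+01, -2.58182824e+01,  6.91009476e-02,
        4.82373463e-02, -7.84565304e-05]), 'eef_pos': array([ 155.73553453, -605.24678761,  404.16238964]), 'tcp_rot': array([-3.14048755e+00, -1.28693408e-04,  2.51811823e-01]), 'ft_force': array([0.57433983, 0.2394503 , 0.70410707]), 'moment': array([-0.03487926,  0.02559389, -0.00550501]), 'grip_force': 0.0, 'opening': 1.000756832449824}
top (480, 640, 3) [ 440.  -57. 1166.]
tube_long_c [([218.0, 266.0], 0.62, [495.0, 165.0]), ([223.0, 258.0], 0.28, [509.0, 156.0])]
tube_blue_c []
tube_short_a_c [([218.0, 229.0], 0.83, [567.0, 165.0])]
cradle [([225.0, 256.0], 0.59, [513.0, 150.0])]
rest [([363.0, 213.0], 0.59, [592.0, -126.0])]
tray [([374.0, 289.0], 0.83, [442.0, -142.0])]
flip_pink [([325.0, 327.0], 0.88, [369.0, -44.0]), ([378.0, 291.0], 0.74, [437.0, -150.0])]
green_cap [([492.0, 249.0], 0.87, [514.0, -381.0]), ([378.0, 293.0], 0.63, [434.0, -150.0])]
grey_sleeve [([301.0, 157.0], 0.75, [710.0, -4.0])]
side (480, 640, 3) [ 29. 845. 627.]
tube_long_c [([270.0, 294.0], 0.71, [490.0, 173.0]), ([229.0, 250.0], 0.49, [650.0, 84.0])]
tube_blue_c []
tube_short_a_c [([239.0, 281.0], 0.94, [564.0, 168.0])]
cradle [([272.0, 316.0], 0.62, [449.0, 228.0])]
rest [([297.0, 238.0], 0.87, [559.0, -33.0])]
tray [([368.0, 252.0], 0.74, [402.0, -58.0])]
flip_pink [([378.0, 287.0], 0.8, [332.0, 51.0])]
green_cap [([382.0, 209.0], 0.52, [461.0, -270.0])]
grey_sleeve [([229.0, 250.0], 0.7, [652.0, 82.0])]
```

View pics/top0.png

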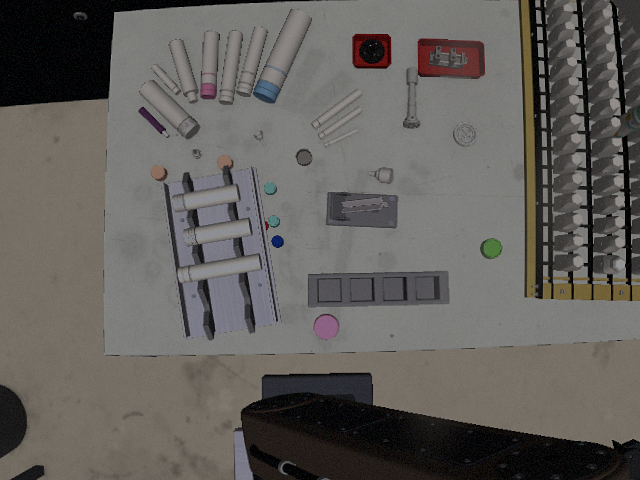

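View pics/side0.png

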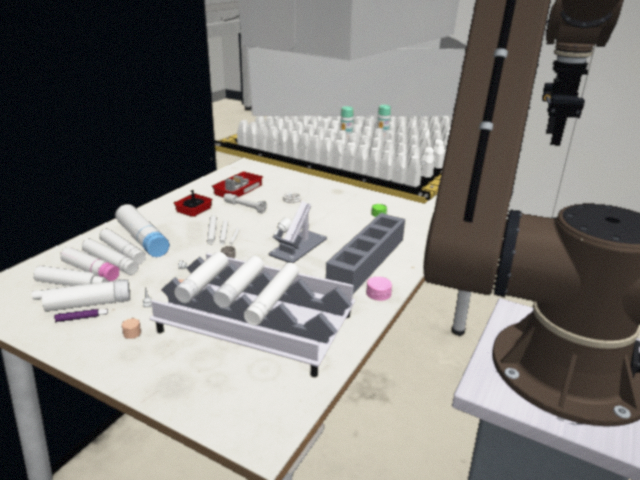

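```bash
cat >> h.py <<'E'
from scipy.optimize import minimize
def box(x0,x1,y0,y1,z0,z1): return np.array([[x,y,z] for x in(x0,x1) for y in(y0,y1) for z in(z0,z1)],float)
def cyl(L,r):
    a=np.linspace(0,2*np.pi,24,endpoint=False)
    return np.array([[r*np.cos(t),s*L/2,r*np.sin(t)] for t in a for s in(-1,1)])
def rect45(s0,s1,w,n0,n1): # along rail from seat (y=55,z=45), normal upward
    u=np.array([0,-1,1])/2**.5; n=np.array([0,1,1])/2**.5; o=np.array([0,55,45.])
    return np.array([o+s*u+k*n+[x,0,0] for s in(s0,s1) for k in(n0,n1) for x in(-w/2,w/2)])
MOD={'tray':[box(-33,33,-142,142,0,60)],
 'rest':[box(-35,35,-75,75,0,10),rect45(0,105,26,-28,-14),rect45(-4,0,56,-28,20)],
 'tube_long_c':[cyl(165,16.5)+[0,0,79]],'tube_short_a_c':[cyl(133,18)+[0,0,81]],'tube_blue_c':[cyl(153,18)+[0,0,81]]}
def mask(p,parts,q):
    c,s=np.cos(q[2]),np.sin(q[2]); R=np.array([[c,-s,0],[s,c,0],[0,0,1]])
    m=np.zeros((480*4,640*4),np.uint8)
    for P in parts:
        h=cv2.convexHull((proj(p,P@R.T+[q[0],q[1],0])*4+1.5).round().astype(np.int32)); cv2.fillConvexPoly(m,h,1)
    return m
def fit(th,views,q0):
    ms=[(p,cv2.resize(r.astype(np.uint8),None,fx=4,fy=4,interpolation=0)) for p,r in views]
    def f(q):
        q=[q[0],q[1],q[2]/100]; v=0
        for p,r in ms:
            m=mask(p,MOD[th],q); v+=1-(m&r).sum()/(m|r).sum()
        return v/len(ms)
    o=minimize(f,[q0[0],q0[1],q0[2]*100],method='Nelder-Mead',options=dict(initial_simplex=np.array([q0[0],q0[1],q0[2]*100])+np.array([[0,0,0],[8,0,0],[0,8,0],[0,0,8]]),maxiter=120))
    return o.x[:2].round(1),round(o.x[2]/100,4),round(1-o.fun,3)
E
python3 - <<'E'
from h import *
t,s=read_camera('top'),read_camera('side')
for th,q in [('tray',(450,-142,.0)),('rest',(592,-126,0.)),('tube_long_c',(495,165,.13)),('tube_short_a_c',(567,165,.13))]:
    for p,n in((t,'top'),(s,'side')):
        for r in cut_out(th,p)[:3]:
            if r['confidence']<.4: continue
            x=atz(p,r['at'],80)
            q0=q if 'tube' not in th else (x[0],x[1],.13)
            print(th,n,round(r['confidence'],2),np.round(r['at']),r['region'].sum(),fit(th,[(p,r['region'])],q0))
E
```

```text
tray top 0.92 [377. 292.] 4491 (array([ 441.5, -152.1]), np.float64(-0.0099), np.float64(0.953))
tray side 0.96 [365. 249.] 3245 (array([ 441.5, -152.1]), np.float64(0.0005), np.float64(0.903))
rest top 0.67 [363. 212.] 2238 (array([ 609.8, -127.9]), np.float64(-0.0695), np.float64(0.942))
rest side 0.61 [297. 239.] 1607 (array([ 608.9, -125.7]), np.float64(-0.0465), np.float64(0.868))
tube_long_c top 0.81 [218. 267.] 1419 (array([489.7, 161.7]), np.float64(0.15), np.float64(0.953))
tube_long_c side 0.93 [270. 293.] 1233 (array([491.4, 163.4]), np.float64(0.1482), np.float64(0.926))
tube_short_a_c top 0.86 [218. 232.] 1324 (array([562.3, 165.9]), np.float64(0.1701), np.float64(0.941))
tube_short_a_c side 0.74 [240. 280.] 1136 (array([564.1, 166.2]), np.float64(0.1523), np.float64(0.942))
```

Call:
move_arm:
  commands:
    - [[0.6,0.9,0],0.9,0.35]
    - [[0.6,0.9,0],0.9,0.35]
    - [[0.6,0.9,0],0.9,0.35]
    - [[0.6,0.9,0],0.9,0.35]
    - [[0.6,0.9,0],0.9,0.35]
    - [[0.6,0.9,0],0.9,0.35]
    - [[0.6,0.9,0],0.9,0.35]
    - [[0.6,0.9,0],0.9,0.35]
    - [[0.6,0.9,0],0.9,0.35]
    - [[0.6,0.9,0],0.9,0.35]
    - [[0.6,0.9,0],0.9,0.35]
    - [[0.6,0.9,0],0.9,0.35]
    - [[0.6,0.9,0],0.9,0.35]
    - [[0.6,0.9,0],0.9,0.35]
    - [[0.6,0.9,0],0.9,0.35]
    - [[0.6,0.9,0],0.9,0.35]
    - [[0.6,0.9,0],0.9,0.35]
    - [[0.6,0.9,0],0.9,0.35]
    - [[0.6,0.9,0],0.9,0.35]
    - [[0.6,0.9,0],0.9,0.35]

```text
t: 3.17
eef_pos: [516.4, -63.7, 404.9]
tcp_rot: [3.141, 0.0, 1.695]
ft_force: [-0.8, -0.6, 0.2]
opening: 0.675
grip_force: 0.0
```

Call:
move_arm:
  commands:
    - [[-0.11,0.94,-0.31],0.04,0.35]
    - [[-0.11,0.94,-0.31],0.04,0.35]
    - [[-0.11,0.94,-0.31],0.04,0.35]
    - [[-0.11,0.94,-0.31],0.04,0.35]
    - [[-0.11,0.94,-0.31],0.04,0.35]
    - [[-0.11,0.94,-0.31],0.04,0.35]
    - [[-0.11,0.94,-0.31],0.04,0.35]
    - [[-0.11,0.94,-0.31],0.04,0.35]
    - [[0,0,0],0,0.35]
    - [[0,0,0],0,0.35]
    - [[0,0,-0.53],0,0.35]
    - [[0,0,-0.53],0,0.35]
    - [[0,0,-0.53],0,0.35]
    - [[0,0,-0.53],0,0.35]
    - [[0,0,-0.53],0,0.35]
    - [[0,0,0],0,0.35]
    - [[0,0,0],0,-1]
    - [[0,0,0],0,-1]
    - [[0,0,0],0,-1]
    - [[0,0,0],0,-1]

```text
t: 4.83
eef_pos: [489.5, 160.2, 251.8]
tcp_rot: [3.14, -0.0, 1.717]
ft_force: [-0.1, 0.0, 1.0]
opening: 0.453
grip_force: 0.0
```

Call:
move_arm:
  commands:
    - [[0,0,0],0,-1]
    - [[0,0,0],0,-1]
    - [[0,0,0],0,-1]
    - [[0,0,0],0,-1]

```text
t: 5.17
eef_pos: [490.0, 160.4, 251.6]
tcp_rot: [3.138, -0.0, 1.718]
ft_force: [5.3, 0.1, 5.5]
opening: 0.341
grip_force: 30.0
```

Call:
move_arm:
  commands:
    - [[0,0,0.5],0,-1]
    - [[0,0,0.5],0,-1]
    - [[0,0,1],0,-1]
    - [[0,0,1],0,-1]
    - [[0,0,1],0,-1]
    - [[0.33,-0.82,0],-0.213,-1]
    - [[0.33,-0.82,0],-0.213,-1]
    - [[0.33,-0.82,0],-0.213,-1]
    - [[0.33,-0.82,0],-0.213,-1]
    - [[0.33,-0.82,0],-0.213,-1]
    - [[0.33,-0.82,0],-0.213,-1]
    - [[0.33,-0.82,0],-0.213,-1]
    - [[0.33,-0.82,0],-0.213,-1]
    - [[0.33,-0.82,0],-0.213,-1]
    - [[0.33,-0.82,0],-0.213,-1]
    - [[0.33,-0.82,0],-0.213,-1]
    - [[0.33,-0.82,0],-0.213,-1]
    - [[0,0,-0.73],0,-1]
    - [[0,0,-0.73],0,-1]
    - [[0,0,-0.73],0,-1]

```text
t: 6.83
eef_pos: [607.7, -135.3, 304.0]
tcp_rot: [-3.14, -0.0, 1.512]
ft_force: [0.5, 0.7, -1.5]
opening: 0.338
grip_force: 30.0
```

Run:
```python
from h import *
s=env.state(); print(s['eef_pos'],s['tcp_rot'],s['ft_force'],s['opening'])
a=read_camera('side'); w=read_camera('wrist')
cv2.imwrite('pics/c1.png',np.hstack([cv2.resize(a['image'][140:320,200:440],(480,360)),cv2.resize(w['image'],(320,240)).repeat(1,0) if 0 else cv2.copyMakeBorder(cv2.resize(w['image'],(320,240)),0,120,0,0,0)])[:,:,::-1])
```

```text
[ 607.69309525 -135.26287786  303.98967772] [-3.14035175e+00 -4.32996495e-04  1.51209193e+00] [ 0.46319185  0.73472664 -1.52414834] 0.33840162139131735
```

View pics/c1.png

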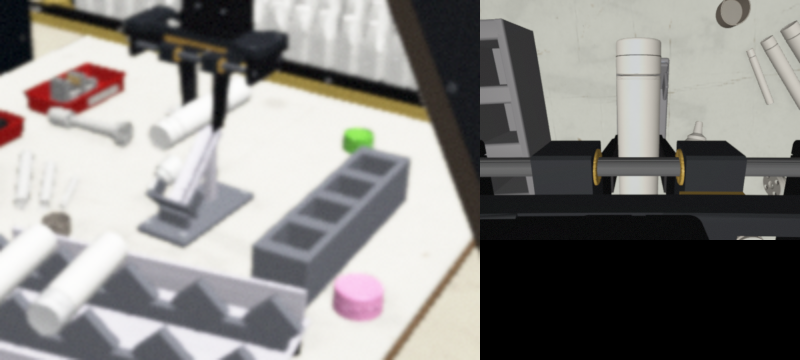

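Call:
move_arm:
  commands:
    - [[0,0,-0.13],0,-1]
    - [[0,0,-0.13],0,-1]
    - [[0,0,-0.13],0,-1]
    - [[0,0,-0.13],0,-1]

```text
t: 7.27
eef_pos: [608.4, -134.6, 291.1]
tcp_rot: [3.139, 0.0, 1.513]
ft_force: [-2.1, 4.2, 15.2]
opening: 0.342
grip_force: 30.0
```

Call:
move_arm:
  commands:
    - [[0,0,-0.1],0,-1]
    - [[0,0,-0.1],0,-1]
    - [[0,0,-0.1],0,-1]
    - [[0,0,-0.1],0,-1]

```text
t: 7.6
eef_pos: [608.6, -134.6, 280.0]
tcp_rot: [3.137, 0.001, 1.513]
ft_force: [-0.9, 2.5, 15.0]
opening: 0.339
grip_force: 30.0
```

Run:
```python
from h import *
s=env.state(); print(s['eef_pos'],s['tcp_rot'],s['ft_force'],s['opening'])
a=read_camera('side'); w=read_camera('wrist')
cv2.imwrite('pics/c2.png',np.hstack([cv2.resize(a['image'][140:320,200:440],(480,360)),cv2.copyMakeBorder(cv2.resize(w['image'],(320,240)),0,120,0,0,0)])[:,:,::-1])
```

```text
[ 608.57706198 -134.57143647  279.97076615] [3.13737714e+00 7.86214379e-04 1.51321806e+00] [-0.93559812  2.47945159 15.03779057] 0.3389486988599448
```

View pics/c2.png

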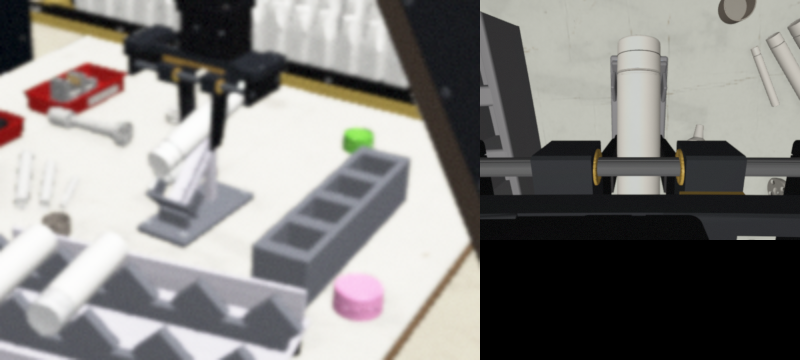

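Call:
move_arm:
  commands:
    - [[0,0,-0.1],0,-1]
    - [[0,0,-0.1],0,-1]
    - [[0,0,-0.08],0,-1]
    - [[0,0,0],0,-1]
    - [[0,0,0],0,-0.2]
    - [[0,0,0],0,-0.2]
    - [[0,0,0],0,0]
    - [[0,0,0],0,0.1]
    - [[0,0,0],0,0.3]
    - [[0,0,0],0,0.3]
    - [[0,0,0],0,0.3]
    - [[0,0,0],0,0.3]
    - [[0,0,0],0,0.3]

```text
t: 8.78
eef_pos: [608.1, -134.9, 269.1]
tcp_rot: [3.142, -0.0, 1.513]
ft_force: [-1.1, -0.3, 0.5]
opening: 0.649
grip_force: 0.0
```

Run:
```python
from h import *
s=env.state(); print(s['eef_pos'],s['tcp_rot'],s['ft_force'],s['opening'])
a=read_camera('side'); w=read_camera('wrist')
cv2.imwrite('pics/c3.png',np.hstack([cv2.resize(a['image'][140:320,200:440],(480,360)),cv2.copyMakeBorder(cv2.resize(w['image'],(320,240)),0,120,0,0,0)])[:,:,::-1])
```

```text
[ 608.14156924 -134.89336731  269.10782693] [ 3.14157924e+00 -4.47127600e-05  1.51287977e+00] [-1.09182874 -0.27369185  0.50264271] 0.648502923351091
```

View pics/c3.png

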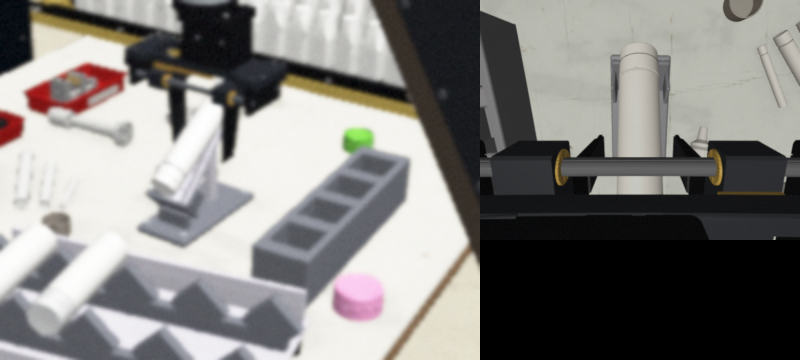

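```bash
cat >> h.py <<'E'
def lean(L,r,s,dn,ang=np.pi/4): # tube in rest frame, cap face s up the rail, dn normal offset
    u=np.array([0,-np.cos(ang),np.sin(ang)]); n=np.array([0,np.sin(ang),np.cos(ang)])
    a=np.linspace(0,2*np.pi,24,endpoint=False)
    return np.array([np.array([0,55,45])+(s+l)*u+(dn+r*np.sin(t))*n+[r*np.cos(t),0,0] for t in a for l in(0,L)])
def leanfit(p,reg,L,r,dn,q=(609,-127,-.058)):
    R=cv2.resize(reg.astype(np.uint8),None,fx=4,fy=4,interpolation=0); best=[]
    for s in range(-20,50,4):
        for ang in (.6,.785,.95):
            m=mask(p,[lean(L,r,s,dn,ang)],q); best.append(((m&R).sum()/(m|R).sum(),s,ang))
    return sorted(best)[::-1][:4]
E
python3 - <<'E'
from h import *
a=read_camera('side')
for r in cut_out('tube_long_c',a)[:4]: print(r['confidence'],r['at'],r['region'].sum(),leanfit(a,r['region'],165,16.5,-2) if r['at'][1]<260 else '')
E
python3 - <<'E'
from h import *
a=read_camera('side'); t=read_camera('top'); w=read_camera('wrist')
for n,p in (('side',a),('wrist',w),('top',t)):
    rs=cut_out('tube_long_c',p)
    print(n,[(round(r['confidence'],2),np.round(r['at'])) for r in rs])
    c,s_=np.cos(-.058),np.sin(-.058); R=np.array([[c,-s_,0],[s_,c,0],[0,0,1]])
    for s in (0,10,20): print(s,proj(p,lean(165,16.5,s,-2)@R.T+[609,-127,0])[::2].mean(0).round(1))
im=a['image'].copy()
im=cv2.resize(im[190:270,250:350],(800,640))[:600]
for s,col in((0,(255,0,0)),(12,(0,255,0))):
    P=(proj(a,lean(165,16.5,s,-2)@R.T+[609,-127,0])-[250,190])*8+3.5
    cv2.polylines(im,[cv2.convexHull(P.astype(np.int32))],True,col,1)
cv2.imwrite('pics/c4.png',im[:,:,::-1])
E
```

```text
side [(0.63, array([292., 216.]))]
0 [286.1 239.5]
10 [287.9 235.6]
20 [289.6 231.7]
wrist [(0.73, array([318., 228.]))]
0 [319.7 154.4]
10 [319.8 169.6]
20 [319.9 185.6]
top [(0.32, array([431., 289.])), (0.19, array([489., 245.]))]
0 [336.6 206.7]
10 [340.1 206.2]
20 [343.6 205.8]
```

View pics/c4.png

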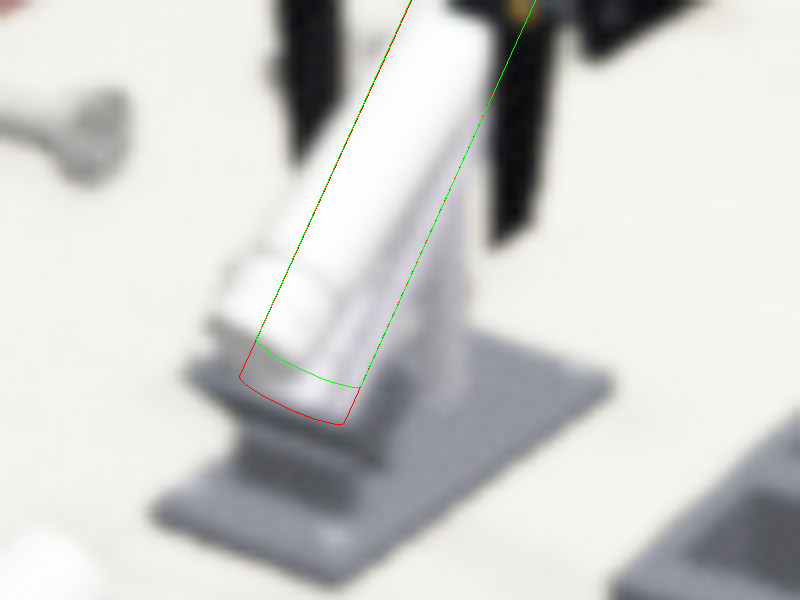

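Call:
move_arm:
  commands:
    - [[0,0,0.3],0,0.3]
    - [[0,0,0.4],0,0.3]
    - [[0,0,0.6],0,0.3]
    - [[0,0,0.7],0,0.3]
    - [[0,0,0],0,0.3]
    - [[0,0,0],0,0.3]
    - [[0,0,0],0,0.3]
    - [[0,0,0],0,0.3]
    - [[0,0,0],0,0.3]

```text
t: 10.03
eef_pos: [608.0, -134.8, 328.5]
tcp_rot: [-3.14, -0.0, 1.513]
ft_force: [0.1, 0.2, 0.0]
opening: 0.647
grip_force: 0.0
```

Run:
```python
from h import *
a=read_camera('side'); print(env.state()['eef_pos'])
for r in cut_out('tube_long_c',a)[:3]:
    print(r['confidence'],np.round(r['at']))
    for b in leanfit(a,r['region'],165,16.5,-2)[:3]: print(np.round(b,2))
c,s_=np.cos(-.058),np.sin(-.058); R=np.array([[c,-s_,0],[s_,c,0],[0,0,1]])
im=cv2.resize(a['image'][180:260,250:350],(600,480))
P=(proj(a,lean(165,16.5,0,-2)@R.T+[609,-127,0])-[250,180])*6+2.5
cv2.polylines(im,[cv2.convexHull(P.astype(np.int32))],True,(255,0,0),1)
cv2.imwrite('pics/c5.png',im[:,:,::-1])
```

```text
[ 608.09891421 -134.88870029  328.521209  ]
0.59 [294. 211.]
[0.55 0.   0.95]
[  0.55 -12.     0.95]
[ 0.55 -8.    0.95]
```

View pics/c5.png

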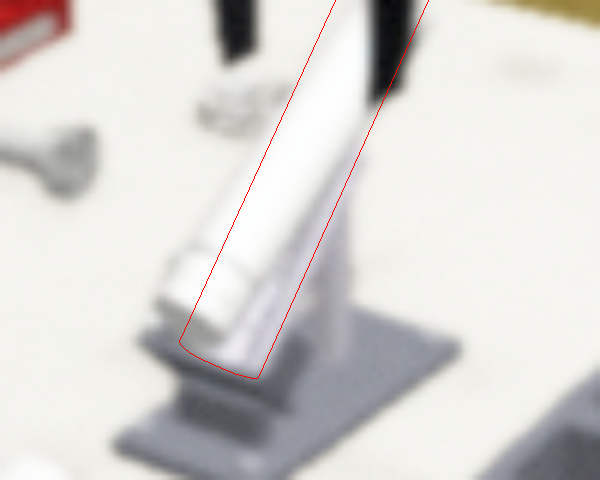

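Run:
```python
from h import *
c,s_=np.cos(-.058),np.sin(-.058); R=np.array([[c,-s_,0],[s_,c,0],[0,0,1]])
def ov(p,x0,y0,w,h,f):
    im=cv2.resize(p['image'][y0:y0+h,x0:x0+w],(w*f,h*f))
    for M,col in [(lean(165,16.5,0,-2),(255,0,0))]+[(m,(0,0,255)) for m in MOD['rest']]:
        P=(proj(p,M@R.T+[609,-127,0])-[x0,y0]+.5)*f
        cv2.polylines(im,[cv2.convexHull(P.astype(np.int32))],True,col,1)
    return im
a=read_camera('side'); w=read_camera('wrist')
A=ov(a,250,180,100,80,4); B=ov(w,200,80,240,200,2)
A=cv2.copyMakeBorder(A,0,80,0,0,0)[:400]
cv2.imwrite('pics/c6.png',np.hstack([A,B[:400,:400]])[:,:,::-1])
```

```text
(no output)
```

View pics/c6.png

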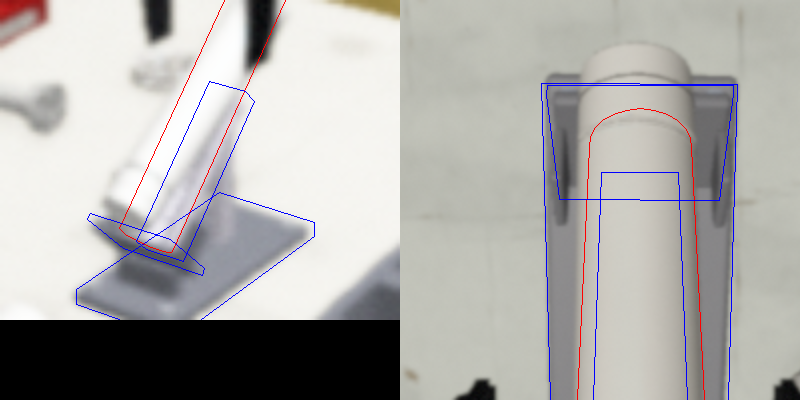

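```bash
cat >> h.py <<'E'
def leanfit2(views,L,r,q=(609,-127,-.058),x0=(0,0,.785)):
    ms=[(p,cv2.resize(g.astype(np.uint8),None,fx=4,fy=4,interpolation=0)) for p,g in views]
    def f(v):
        tot=0
        for p,g in ms:
            m=mask(p,[lean(L,r,v[0],v[1],v[2]/30)],(q[0]+v[3],q[1],q[2])); tot+=1-(m&g).sum()/max((m|g).sum(),1)
        return tot
    z=np.array([x0[0],x0[1],x0[2]*30,0]); S=np.vstack([z,z+np.diag([12,12,6,6])])
    o=minimize(f,z,method='Nelder-Mead',options=dict(initial_simplex=S,maxiter=200))
    s,dn,a,x=o.x; a/=30
    C=np.array([0,55,45])+(s+L/2)*np.array([0,-np.cos(a),np.sin(a)])+dn*np.array([0,np.sin(a),np.cos(a)])
    return dict(s=s.round(1),dn=dn.round(1),ang=a.round(3),x=x.round(1),dist=np.linalg.norm(C-[0,55,45]).round(1),err=round(o.fun,3),C=C.round(1))
E
python3 - <<'E'
from h import *
a=read_camera('side'); w=read_camera('wrist'); V=[]
for p in(a,w):
    r=cut_out('tube_long_c',p)
    print([(round(k['confidence'],2),np.round(k['at']),k['region'].sum(),cv2.boundingRect(k['region'].astype(np.uint8))) for k in r])
    if r: V.append((p,r[0]['region']))
print(leanfit2(V,165,16.5)); print(leanfit2(V[:1],165,16.5))
E
```

```text
[(0.64, array([296., 214.]), np.int64(817), (276, 178, 47, 60))]
[(0.85, array([320., 230.]), np.int64(15237), (285, 101, 70, 287))]
{'s': np.float64(-14.3), 'dn': np.float64(27.6), 'ang': np.float64(0.534), 'x': np.float64(-0.9), 'dist': np.float64(73.6), 'err': np.float64(0.502), 'C': array([  0. ,  10.3, 103.5])}
{'s': np.float64(3.8), 'dn': np.float64(12.2), 'ang': np.float64(0.521), 'x': np.float64(10.5), 'dist': np.float64(87.2), 'err': np.float64(0.195), 'C': array([  0. , -13.8,  98.6])}
```

Call:
move_arm:
  commands:
    - [[0,-0.57,0],0,0.3]
    - [[0,0,-0.42],0,0.3]
    - [[0,0,-0.42],0,0.3]
    - [[0,0,-0.42],0,0.3]
    - [[0,0,0],0,0]
    - [[0,0,0],0,-0.3]
    - [[0,0,0],0,-1]
    - [[0,0,0],0,-1]
    - [[0,0,0],0,-1]
    - [[0,0,0],0,-1]
    - [[0,0,0],0,-1]
    - [[0,0,0.3],0,-1]
    - [[0,-0.2,0.3],0,-1]
    - [[0,-0.3,0.2],0,-1]
    - [[0,-0.2,0],0,-1]
    - [[0,0,0],0,-1]

```text
t: 11.77
eef_pos: [608.1, -174.5, 316.0]
tcp_rot: [3.14, 0.001, 1.512]
ft_force: [0.4, 0.3, -1.4]
opening: 0.346
grip_force: 30.0
```

Run:
```python
from h import *
c,s_=np.cos(-.058),np.sin(-.058); R=np.array([[c,-s_,0],[s_,c,0],[0,0,1]])
def ov(p,x0,y0,w,h,f):
    im=cv2.resize(p['image'][y0:y0+h,x0:x0+w],(w*f,h*f))
    for M,col in [(lean(165,16.5,0,-2),(255,0,0))]+[(m,(0,0,255)) for m in MOD['rest'][2:]]:
        P=(proj(p,M@R.T+[609,-127,0])-[x0,y0]+.5)*f
        cv2.polylines(im,[cv2.convexHull(P.astype(np.int32))],True,col,1)
    return im
a=read_camera('side'); w=read_camera('wrist')
A=ov(a,250,160,100,100,4); B=ov(w,200,80,240,200,2)
cv2.imwrite('pics/c7.png',np.hstack([A,B[:400,:400]])[:,:,::-1])
V=[(a,cut_out('tube_long_c',a)[0]['region'])]; print(leanfit2(V,165,16.5,x0=(10,10,.55)))
```

```text
{'s': np.float64(10.0), 'dn': np.float64(10.0), 'ang': np.float64(0.55), 'x': np.float64(0.0), 'dist': np.float64(93.0), 'err': np.float64(1.0), 'C': array([  0. , -18.6, 101.9])}
```

View pics/c7.png

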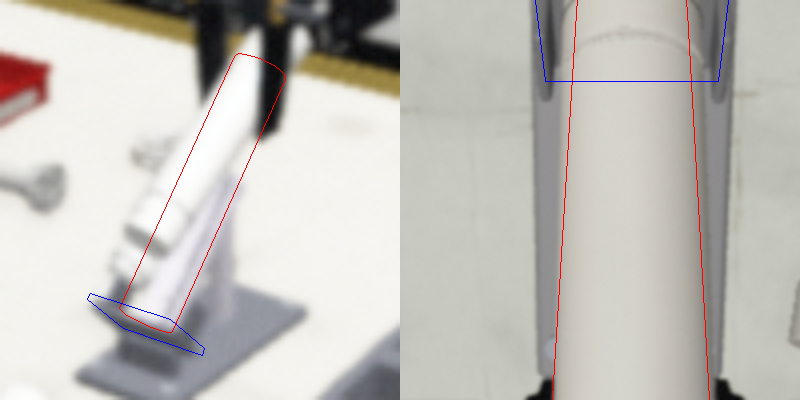

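Call:
move_arm:
  commands:
    - [[0,0.08,-0.12],0,-1]
    - [[0,0.07,-0.12],0,-1]
    - [[0,0,-0.06],0,-1]
    - [[0,0,0],0,-1]
    - [[0,0,0],0,-0.3]
    - [[0,0,0],0,-0.1]
    - [[0,0,0],0,0.1]
    - [[0,0,0],0,0.3]
    - [[0,0,0],0,0.3]
    - [[0,0,0],0,0.3]
    - [[0,0,0],0,0.3]
    - [[0,0,0.5],0,0.3]
    - [[0,0,0.5],0,0.3]
    - [[0,0,0],0,0.3]
    - [[0,0,0],0,0.3]
    - [[0,0,0],0,0.3]

```text
t: 13.25
eef_pos: [608.0, -168.4, 335.8]
tcp_rot: [-3.141, -0.0, 1.513]
ft_force: [0.0, -0.4, -0.2]
opening: 0.652
grip_force: 0.0
```

```bash
cat >> h.py <<'E'
def restpic(name,th,L,r,dn):
    c,s_=np.cos(-.058),np.sin(-.058); R=np.array([[c,-s_,0],[s_,c,0],[0,0,1]])
    def ov(p,x0,y0,w,h,f):
        im=cv2.resize(p['image'][y0:y0+h,x0:x0+w],(w*f,h*f))
        for M,col in [(lean(L,r,0,dn),(255,0,0))]+[(m,(0,0,255)) for m in MOD['rest'][2:]]:
            P=(proj(p,M@R.T+[609,-127,0])-[x0,y0]+.5)*f
            cv2.polylines(im,[cv2.convexHull(P.astype(np.int32))],True,col,1)
        return im
    a=read_camera('side'); w=read_camera('wrist')
    A=ov(a,250,160,100,100,4); B=ov(w,120,0,400,400,1)
    cv2.imwrite('pics/%s.png'%name,np.hstack([A,B])[:,:,::-1])
    for k in cut_out(th,a):
        print(round(k['confidence'],2),np.round(k['at']))
        if np.hypot(*(np.array(k['at'])-[295,214]))<40: print(leanfit2([(a,k['region'])],L,r,x0=(5,dn,.75)))
E
python3 -c "
from h import *
restpic('c8','tube_long_c',165,16.5,-2)"
```

```text
0.88 [301. 210.]
{'s': np.float64(4.3), 'dn': np.float64(-1.1), 'ang': np.float64(0.73), 'x': np.float64(3.8), 'dist': np.float64(86.8), 'err': np.float64(0.081), 'C': array([  0. , -10.4, 102.1])}
0.46 [365. 251.]
```

View pics/c8.png

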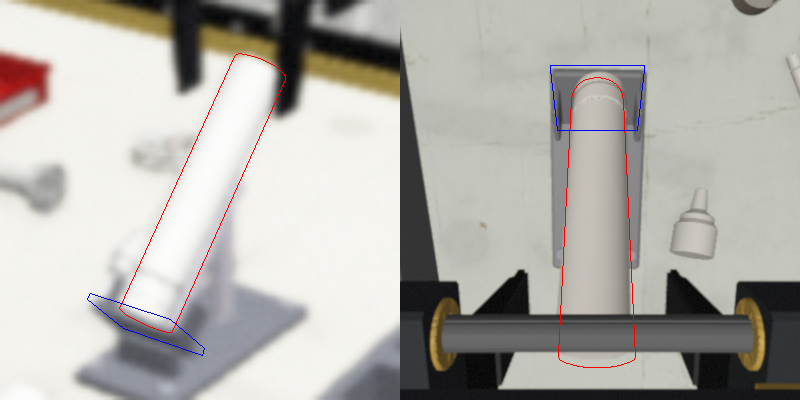

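Call:
move_arm:
  commands:
    - [[0,0.33,-0.3],0,0.3]
    - [[0,0,-0.3],0,0.3]
    - [[0,0,-0.3],0,0.3]
    - [[0,0,-0.3],0,0.1]
    - [[0,0,0],0,-0.1]
    - [[0,0,0],0,-0.25]
    - [[0,0,0],0,-1]
    - [[0,0,0],0,-1]
    - [[0,0,0],0,-1]
    - [[0,0,0],0,-1]
    - [[0,0,0],0,-1]
    - [[0,0,0.4],0,-1]
    - [[0,0,0.8],0,-1]
    - [[0,0,0.8],0,-1]
    - [[0,0,0.8],0,-1]
    - [[0,0,0.8],0,-1]
    - [[0,0,0],0,-1]
    - [[0,0,0],0,-1]

```text
t: 14.9
eef_pos: [608.0, -158.5, 410.3]
tcp_rot: [3.138, 0.001, 1.513]
ft_force: [0.1, -0.1, -0.4]
opening: 0.341
grip_force: 30.0
```

```bash
cat >> h.py <<'E'
def hang(L,r,g,th): # gripped at distance g from cap, tilt th from vertical (cap towards +y), origin = grip point, yaw frame: x along tool y
    u=np.array([0,-np.sin(th),np.cos(th)]); n=np.array([0,np.cos(th),np.sin(th)]); a=np.linspace(0,2*np.pi,24,endpoint=False)
    return np.array([l*u+r*np.sin(t)*n+[r*np.cos(t),0,0] for t in a for l in(-g,L-g)])
def hangfit(th_name,L,r,g0,t0,cams=('side',)):
    st=env.state(); G=st['eef_pos']-[0,0,171]; yaw=st['tcp_rot'][2]-np.pi/2; V=[]
    for n in cams:
        p=read_camera(n); P=proj(p,[G])[0]
        ks=[k for k in cut_out(th_name,p) if np.hypot(*(np.array(k['at'])-P))<70]
        print(n,P.round(),[(round(k['confidence'],2),np.round(k['at'])) for k in ks])
        if ks: V.append((p,cv2.resize(ks[0]['region'].astype(np.uint8),None,fx=4,fy=4,interpolation=0)))
    if not V: return
    f=lambda v: sum(1-(m&q).sum()/max((m|q).sum(),1) for p,q in V for m in [mask(p,[hang(L,r,v[0],v[1]/100)+[0,0,G[2]]],(G[0],G[1],yaw))])
    z=np.array([g0,t0*100]); o=minimize(f,z,method='Nelder-Mead',options=dict(initial_simplex=[z,z+[15,0],z+[0,-30]]))
    return 'g %.1f tilt %.3f err %.3f'%(o.x[0],o.x[1]/100,o.fun/len(V))
E
python3 -c "
from h import *
print(env.state()['eef_pos'],hangfit('tube_long_c',165,16.5,122,.7))
save(read_camera('side'),'d1')"
```

```text
side [307. 148.] [(0.89, array([296., 168.]))]
[ 607.99744725 -158.45917481  410.30078199] g 123.3 tilt 0.835 err 0.197
```

Call:
move_arm:
  commands:
    - [[-0.557,-0.82,0],0.066,-1]
    - [[-0.557,-0.82,0],0.066,-1]
    - [[-0.557,-0.82,0],0.066,-1]
    - [[-0.557,-0.82,0],0.066,-1]
    - [[-0.557,-0.82,0],0.066,-1]
    - [[-0.557,-0.82,0],0.066,-1]
    - [[-0.557,-0.82,0],0.066,-1]
    - [[-0.557,-0.82,0],0.066,-1]
    - [[-0.557,-0.82,0],0.066,-1]
    - [[-0.557,-0.82,0],0.066,-1]
    - [[0,0,-0.5],0,-1]
    - [[0,0,-0.5],0,-1]
    - [[0,0,-0.5],0,-1]
    - [[0,0,-0.5],0,-1]
    - [[0,0,-0.5],0,-1]
    - [[0,0,-0.5],0,-1]
    - [[0,0,-0.5],0,-1]
    - [[0,0,-0.5],0,-1]
    - [[0,0,0],0,-1]

```text
t: 16.63
eef_pos: [440.6, -404.2, 284.9]
tcp_rot: [-3.138, -0.004, 1.566]
ft_force: [-0.7, -0.5, -0.1]
opening: 0.343
grip_force: 30.0
```

```bash
python3 -c "
from h import *
print(env.state()['eef_pos'],hangfit('tube_long_c',165,16.5,122,.7,('side','top')))
a=read_camera('side');w=read_camera('wrist')
cv2.imwrite('pics/d2.png',np.hstack([cv2.resize(a['image'][140:290,300:500],(480,360)),cv2.copyMakeBorder(cv2.resize(w['image'],(320,240)),0,120,0,0,0)])[:,:,::-1])"
```

```text
side [411. 180.] [(0.72, array([406., 198.]))]
top [510. 285.] [(0.77, array([480., 283.])), (0.26, array([488., 247.]))]
[ 440.59700724 -404.17783632  284.88282352] g 141.3 tilt 0.680 err 0.396
```

View pics/d2.png

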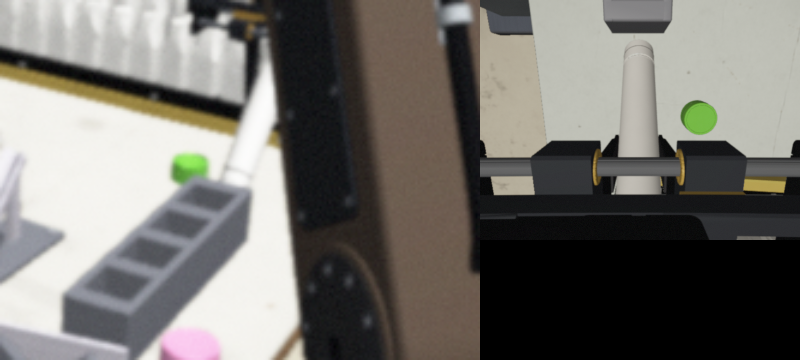

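Call:
move_arm:
  commands:
    - [[0,0.3,0.07],0,-1]
    - [[0,0.3,0.07],0,-1]
    - [[0,0.3,0.07],0,-1]
    - [[0,0.3,0.07],0,-1]
    - [[0,0.3,0.07],0,-1]
    - [[0,0.3,0.07],0,-1]
    - [[0,0.3,0.07],0,-1]

```text
t: 17.52
eef_pos: [441.3, -341.4, 305.0]
tcp_rot: [3.138, 0.005, 1.566]
ft_force: [0.2, -5.7, 3.8]
opening: 0.342
grip_force: 30.0
```

Call:
move_arm:
  commands:
    - [[0,0.2,0.05],0,-1]
    - [[0,0.2,0.05],0,-1]
    - [[0,0.2,0.03],0,-1]
    - [[0,0.2,0.0],0,-1]
    - [[0,0.2,0],0,-1]
    - [[0,0,0],0,-1]

```text
t: 18.02
eef_pos: [440.8, -310.3, 306.5]
tcp_rot: [-3.14, -0.002, 1.566]
ft_force: [0.2, -2.3, -1.3]
opening: 0.302
grip_force: 28.5
```

```bash
python3 -c "
from h import *
print(env.state()['eef_pos'],env.state()['ft_force'],hangfit('tube_long_c',165,16.5,122,.2,('side','top')))"
```

```text
side [398. 184.] [(0.91, array([394., 195.]))]
top [465. 287.] [(0.41, array([449., 281.]))]
[ 440.82839435 -310.28998429  306.53611851] [ 0.15039365 -2.25590351 -1.34955984] g 116.8 tilt -0.069 err 0.688
```

```bash
python3 -c "
from h import *
print(env.state()['opening'],env.state()['grip_force'])
a=read_camera('side');w=read_camera('wrist')
cv2.imwrite('pics/d3.png',np.hstack([cv2.resize(a['image'][140:260,340:440],(400,480)),cv2.copyMakeBorder(cv2.resize(w['image'],(400,300)),0,180,0,0,0)])[:,:,::-1])"
```

```text
0.3068049910705736 28.50243121589301
```

View pics/d3.png

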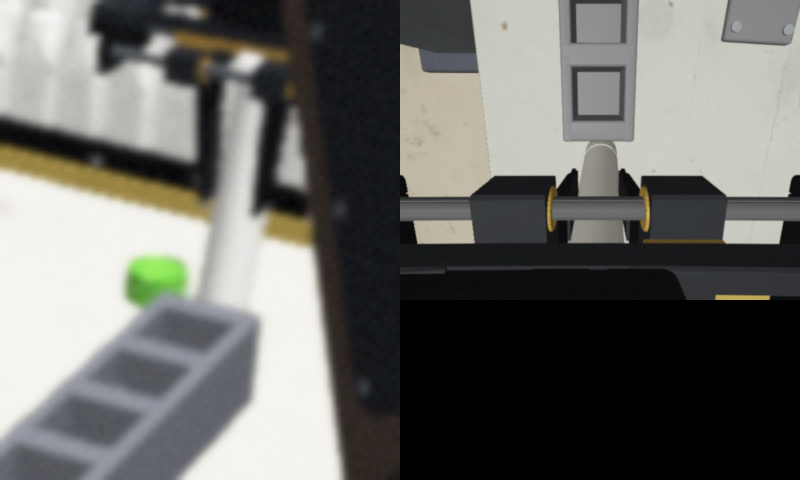

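Call:
move_arm:
  commands:
    - [[0,0,0],0,-1]
    - [[0,0,0],0,-1]
    - [[0,0,0],0,-1]
    - [[0,0,0],0,-1]

```text
t: 18.65
eef_pos: [441.0, -311.6, 306.9]
tcp_rot: [3.142, -0.0, 1.566]
ft_force: [-0.7, -1.0, -1.5]
opening: 0.306
grip_force: 28.5
```

```bash
python3 -c "
from h import *
s=env.state()
print(s['eef_pos'],s['ft_force'],s['opening'],s['grip_force'])
w=read_camera('wrist'); G=s['eef_pos']-[0,0,171]
for k in cut_out('tube_long_c',w): 
  x,y,ww,hh=cv2.boundingRect(k['region'].astype(np.uint8)); print(k['confidence'],k['at'],x,y,ww,hh,[(r,np.where(k['region'][r])[0][[0,-1]].tolist()) for r in range(y+5,y+hh,20) if k['region'][r].any()])
for t in (0,.2,.4):
  m=mask(w,[hang(165,16.5,122,t)+[0,0,G[2]]],(G[0],G[1],0)); x,y,ww,hh=cv2.boundingRect(m); print(t,x/4,y/4,ww/4,hh/4)
print(proj(w,[G,G+[0,10,0],G+[0,-10,0]]))"
```

```text
[ 441.00440149 -311.6461046   306.93180404] [-0.73422548 -1.01207084 -1.54289759] 0.30569163925161863 28.519478863490804
0.84 [317.9, 297.5] 270 224 89 164 [(229, [300, 342]), (249, [293, 348]), (269, [291, 348]), (289, [287, 350]), (309, [285, 349]), (369, [275, 357])]
0 265.0 220.0 110.5 202.0
0.2 266.25 186.0 108.0 249.5
0.4 268.25 151.75 104.25 290.25
[[319.08279286 314.18159351]
 [318.99804352 290.85308626]
 [319.16544233 336.87048278]]
```

```bash
cat >> h.py <<'E'
def upfit(name,L,r,g0,cams=('wrist','side'),C0=None):
    from scipy.spatial.transform import Rotation as Ro
    st=env.state(); G=st['eef_pos']-[0,0,171] if C0 is None else np.array(C0,float); V=[]
    for n in cams:
        p=read_camera(n); P=proj(p,[G])[0]
        ks=[k for k in cut_out(name,p) if np.hypot(*(np.array(k['at'])-P))<70]
        if ks: V.append((p,ks[0]['region'].astype(np.uint8)))
    gm={}
    def f(v):
        P=hang(L,r,0,0)@Ro.from_euler('xy',v[3:5]/100).as_matrix().T+G+[v[0],v[1],v[2]-g0]
        t=0
        for p,q in V:
            m=np.zeros((480,640),np.uint8); cv2.fillConvexPoly(m,cv2.convexHull((proj(p,P)*16).round().astype(np.int32)),1,shift=4)
            t+=1-(m&q).sum()/max((m|q).sum(),1)
        return t
    z=np.zeros(5); o=minimize(f,z,method='Nelder-Mead',options=dict(initial_simplex=np.vstack([z,np.diag([10,10,15,20,20])]),maxiter=500))
    v=o.x; P=G+[v[0],v[1],v[2]-g0]
    return len(V),'cap centre',P.round(1),'tilt about x,y',(v[3:5]/100).round(3),'err',round(o.fun/len(V),3)
E
python3 -c "
from h import *
print(upfit('tube_long_c',165,16.5,122));print(upfit('tube_long_c',165,16.5,122,('side','top')))"
```

```text
(2, 'cap centre', array([ 442.6, -316.2,   -5.7]), 'tilt about x,y', array([ 0.01 , -0.016]), 'err', np.float64(0.439))
(2, 'cap centre', array([ 444.4, -316.3,   34.7]), 'tilt about x,y', array([-0.223, -0.133]), 'err', np.float64(0.637))
```

Call:
move_arm:
  commands:
    - [[0,0,0.4],0,-1]
    - [[0,0,0.8],0,-1]
    - [[0,0,0.8],0,-1]
    - [[0,0,0.7],0,-1]
    - [[0,0.5,0],0,-1]
    - [[0,0.5,0],0,-1]
    - [[0,0.5,0],0,-1]
    - [[0,0.5,0],0,-1]
    - [[0,0,0],0,-1]
    - [[0,0,0],0,-1]

```text
t: 19.98
eef_pos: [441.2, -250.4, 387.5]
tcp_rot: [-3.141, -0.001, 1.568]
ft_force: [-0.7, -0.0, -0.5]
opening: 0.003
grip_force: 0.0
```

```bash
python3 -c "
from h import *
s=env.state(); G=s['eef_pos']-[0,0,171]
print(s['eef_pos'],s['opening'],s['grip_force'],upfit('tube_long_c',165,16.5,122,('side',)))
a=read_camera('side');w=read_camera('wrist')
P=proj(a,[G,G+[0,0,-122],G+[0,0,43]]);Q=proj(w,[G,G+[0,0,-122],G+[0,0,43]]); print(P,Q)
A=a['image'].copy(); W=w['image'].copy()
for I,m in((A,P),(W,Q)): cv2.polylines(I,[m.round().astype(np.int32)],False,(255,0,0),1)
cv2.imwrite('pics/d4.png',np.hstack([cv2.resize(A[120:260,320:440],(411,480)),cv2.copyMakeBorder(cv2.resize(W[100:400,160:480],(380,356)),0,124,0,0,0)])[:,:,::-1])
for k in cut_out('tube_long_c',w)[:1]: 
  x,y,ww,hh=cv2.boundingRect(k['region'].astype(np.uint8)); print(k['confidence'],k['at'],x,y,ww,hh,[(r,np.where(k['region'][r])[0][[0,-1]].tolist()) for r in range(y+5,y+hh,20) if k['region'][r].any()])
"
```

```text
[ 441.21307103 -250.41224528  387.53691453] 0.0031707400929259816 0.0 (1, 'cap centre', array([ 412.8, -239. ,   82. ]), 'tilt about x,y', array([ 0.462, -0.148]), 'err', np.float64(0.527))
[[391.5019459  158.76134274]
 [387.28097674 207.91188336]
 [393.09889027 140.32785078]] [[319.20372782 310.88232994]
 [318.40543831 240.81927399]
 [319.86611837 368.90920008]]
```

View pics/d4.png

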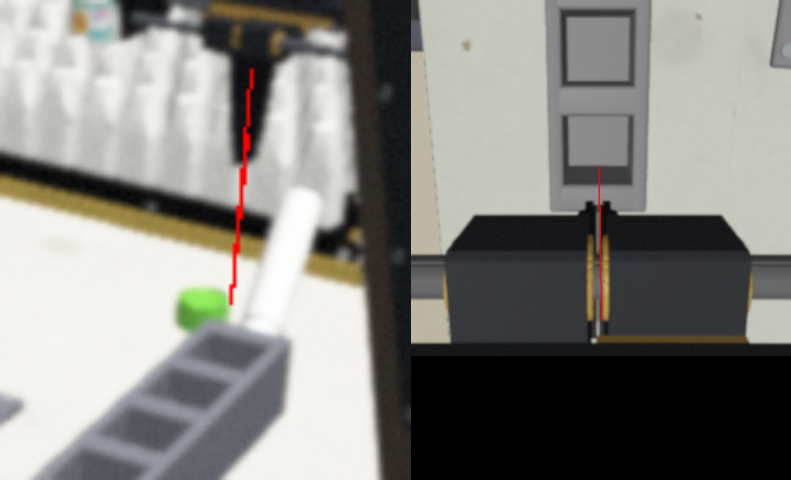

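Call:
move_arm:
  commands:
    - [[0,0,0],0,0.35]
    - [[0,0,0],0,0.35]
    - [[0,0,0],0,0.35]
    - [[0,0,0],0,0.35]
    - [[0,0,0],0,0.35]
    - [[0,0,0],0,0.35]

```text
t: 20.73
eef_pos: [441.0, -251.6, 388.0]
tcp_rot: [3.141, 0.0, 1.566]
ft_force: [0.9, -0.3, 0.1]
opening: 0.367
grip_force: 0.0
```

```bash
python3 -c "
from h import *
for n in ('side','top','wrist'):
  p=read_camera(n); save(p,'e_'+n)
  for k in cut_out('tube_long_c',p)[:3]:
    rect=cv2.minAreaRect(np.argwhere(k['region'])[:,::-1].astype(np.float32)); print(n,round(k['confidence'],2),np.round(k['at']),k['region'].sum(),cv2.boxPoints(rect).round().tolist(),atz(p,k['at'],17).round())
"
```

```text
side 0.82 [389. 194.] 496 [[380.0, 211.0], [393.0, 173.0], [405.0, 177.0], [392.0, 215.0]] [ 534. -497.   17.]
top 0.73 [521. 252.] 552 [[499.0, 251.0], [539.0, 243.0], [542.0, 258.0], [502.0, 266.0]] [ 510. -464.   17.]
top 0.43 [362. 290.] 3772 [[307.0, 273.0], [428.0, 271.0], [429.0, 304.0], [308.0, 307.0]] [ 439. -122.   17.]
wrist 0.95 [372. 368.] 1453 [[346.0, 306.0], [381.0, 301.0], [395.0, 386.0], [359.0, 391.0]] [ 493. -396.   17.]
```

```bash
python3 -c "
from h import *
t=read_camera('top'); a=read_camera('side')
for u,v in (((500.5,258.5),(386,213)),((540.5,250.5),(399,175)),((492,249),(381,209))):
  R=[ray(t,u),ray(a,v)]; X=tri(R); print(X.round(),[np.linalg.norm(np.cross(X-c,d/np.linalg.norm(d))).round(1) for c,d in R])
A=cv2.resize(a['image'][150:250,330:450],(396,330)); B=cv2.resize(t['image'][200:310,440:572],(396,330))
cv2.imwrite('pics/e1.png',np.hstack([A,B])[:,:,::-1])
for n,p in (('t',t),('s',a)): print(n,[(round(k['confidence'],2),np.round(k['at']),atz(p,k['at'],12).round()) for k in search_frame('green_cap',p)])
"
```

```text
[ 503. -422.   -4.] [np.float64(4.9), np.float64(4.9)]
[ 505. -481.   88.] [np.float64(2.8), np.float64(2.8)]
[ 517. -402.   13.] [np.float64(1.3), np.float64(1.3)]
t [(0.55, array([494., 242.]), array([ 534., -406.,   12.]))]
s [(0.52, array([296., 239.]), array([ 624., -137.,   12.])), (0.46, array([377., 207.]), array([ 532., -413.,   12.]))]
```

View pics/e1.png

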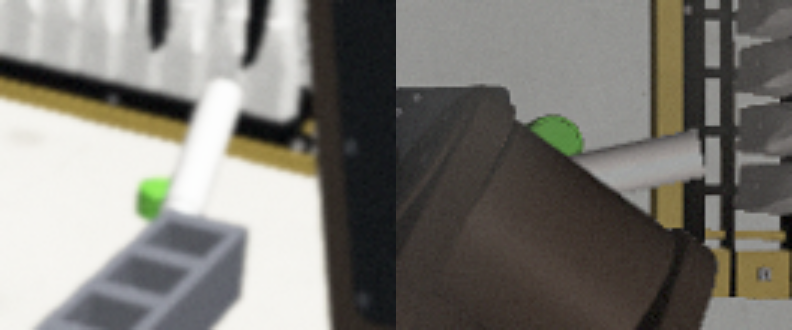

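Call:
move_arm:
  commands:
    - [[0,1,0],0,0.35]
    - [[0,1,0],0,0.35]
    - [[0,1,0],0,0.35]
    - [[0,1,0],0,0.35]
    - [[0,1,0],0,0.35]
    - [[0,1,0],0,0.35]
    - [[0,1,0],0,0.35]
    - [[0,1,0],0,0.35]
    - [[0,1,0],0,0.35]
    - [[0,0,0],0,0.35]

```text
t: 22.07
eef_pos: [440.6, 21.8, 388.1]
tcp_rot: [3.141, -0.001, 1.569]
ft_force: [0.5, -0.6, -0.6]
opening: 0.671
grip_force: 0.0
```

```bash
cat >> h.py <<'E'
def tubefit(V,L,r,c0,t0): # V [(p,region)], c0 cap-face centre guess, t0 tail-face guess -> cap,tail
    c0=np.array(c0,float); d=np.array(t0,float)-c0; az0=np.arctan2(d[1],d[0]); el0=np.arctan2(d[2],np.hypot(*d[:2]))
    def pts(v):
        az,el=az0+v[3]/100,el0+v[4]/100
        u=np.array([np.cos(el)*np.cos(az),np.cos(el)*np.sin(az),np.sin(el)]); e=np.array([-np.sin(az),np.cos(az),0]); n=np.cross(u,e)
        c=c0+v[:3]; a=np.linspace(0,2*np.pi,24,endpoint=False)
        return np.array([c+l*u+r*(np.cos(t)*e+np.sin(t)*n) for t in a for l in(0,L)]),c,c+L*u
    ms=[(p,cv2.resize(q.astype(np.uint8),None,fx=4,fy=4,interpolation=0)) for p,q in V]
    def f(v):
        P=pts(v)[0]
        t=0
        for p,q in ms:
            m=mask(p,[P],(0,0,0)); t+=1-(m&q).sum()/max((m|q).sum(),1)
        return t
    z=np.zeros(5); o=minimize(f,z,method='Nelder-Mead',options=dict(initial_simplex=np.vstack([z,np.diag([15,15,15,15,15])]),maxiter=300,xatol=.2))
    _,c,t=pts(o.x); return c.round(1),t.round(1),round(o.fun/len(V),3)
E
python3 -c "
from h import *
V=[];
for n in ('top','side'):
  p=read_camera(n)
  for k in cut_out('tube_long_c',p)[:3]:
    rect=cv2.minAreaRect(np.argwhere(k['region'])[:,::-1].astype(np.float32)); print(n,round(k['confidence'],2),np.round(k['at']),k['region'].sum(),cv2.boxPoints(rect).round().tolist())
    if np.hypot(*(np.array(k['at'])-((510,258) if n=='top' else (390,195))))<40: V.append((p,k['region']))
  print([(round(k['confidence'],2),np.round(k['at']),atz(p,k['at'],12).round()) for k in search_frame('green_cap',p)])
print(len(V),tubefit(V,165,16.5,(475,-335,15),(505,-481,80)),tubefit(V[:1],165,16.5,(475,-335,15),(505,-481,80)))
"
```

```text
top 0.63 [497. 257.] 1184 [[460.0, 260.0], [538.0, 242.0], [542.0, 257.0], [463.0, 275.0]]
top 0.32 [387. 288.] 4045 [[322.0, 273.0], [448.0, 271.0], [449.0, 304.0], [323.0, 306.0]]
[(0.58, array([368., 213.]), array([ 601., -139.,   12.])), (0.56, array([491., 243.]), array([ 532., -399.,   12.]))]
side 0.87 [391. 196.] 497 [[379.0, 212.0], [393.0, 172.0], [404.0, 176.0], [391.0, 216.0]]
[]
2 (array([ 480.3, -333.9,   23.8]), array([ 510.3, -488.1,   74.3]), np.float64(0.174)) (array([ 480.5, -333.3,   12.2]), array([ 510.4, -478.6,   84.4]), np.float64(0.113))
```

Call:
move_arm:
  commands:
    - [[0.126,-0.957,0],0.156,0.4]
    - [[0.126,-0.957,0],0.156,0.4]
    - [[0.126,-0.957,0],0.156,0.4]
    - [[0.126,-0.957,0],0.156,0.4]
    - [[0.126,-0.957,0],0.156,0.4]
    - [[0.126,-0.957,0],0.156,0.4]
    - [[0.126,-0.957,0],0.156,0.4]
    - [[0.126,-0.957,0],0.156,0.4]
    - [[0.126,-0.957,0],0.156,0.4]
    - [[0.126,-0.957,0],0.156,0.4]
    - [[0.126,-0.957,0],0.156,0.4]
    - [[0.126,-0.957,0],0.156,0.4]
    - [[0.126,-0.957,0],0.156,0.4]
    - [[0.126,-0.957,0],0.156,0.4]
    - [[0.126,-0.957,0],0.156,0.4]
    - [[0.126,-0.957,0],0.156,0.4]
    - [[0,0,-0.8],0,0.4]
    - [[0,0,-0.8],0,0.4]
    - [[0,0,-0.8],0,0.4]
    - [[0,0,0],0,0.4]

```text
t: 24.03
eef_pos: [500.0, -441.7, 311.2]
tcp_rot: [-3.138, -0.006, 1.763]
ft_force: [-0.3, -0.1, -1.4]
opening: 0.705
grip_force: 0.0
```

```bash
python3 -c "
from h import *
s=env.state(); print(s['eef_pos'],s['tcp_rot'])
w=read_camera('wrist'); ks=cut_out('tube_long_c',w); P=proj(w,[(480.4,-333.6,15.3),(510.4,-483,79),(501,-437.5,59)]); print(P.round())
for k in ks[:2]:
  x,y,ww,hh=cv2.boundingRect(k['region'].astype(np.uint8)); print(round(k['confidence'],2),np.round(k['at']),x,y,ww,hh,[(r,np.where(k['region'][r])[0][[0,-1]].tolist()) for r in range(y+5,y+hh,30) if k['region'][r].any()])
print([(round(k['confidence'],2),np.round(k['at']),atz(w,k['at'],20).round()) for k in search_frame('green_cap',w)])
"
```

```text
[ 500.03835738 -441.68118247  311.19193841] [-3.13779538 -0.00611594  1.76346496]
[[322.  79.]
 [324. 342.]
 [323. 255.]]
0.64 [322. 191.] 292 63 59 251 [(68, [305, 344]), (98, [300, 350]), (128, [298, 350]), (158, [297, 350]), (188, [296, 349]), (218, [295, 348]), (248, [293, 346]), (278, [293, 348]), (308, [292, 348])]
[(0.23, array([308.,   4.]), array([ 463., -294.,   20.]))]
```

Call:
move_arm:
  commands:
    - [[0,0.1,-0.53],0,0.4]
    - [[0,0,-0.53],0,0.4]
    - [[0,0,-0.53],0,0.4]
    - [[0,0,-0.53],0,0.4]
    - [[0,0,-0.53],0,0.4]
    - [[0,0,0],0,0]
    - [[0,0,0],0,-0.2]
    - [[0,0,0],0,-1]
    - [[0,0,0],0,-1]
    - [[0,0,0],0,-1]
    - [[0,0,0],0,-1]
    - [[0,0,0],0,-1]
    - [[0,0,0],0,-1]

```text
t: 25.27
eef_pos: [501.6, -438.1, 237.1]
tcp_rot: [3.141, 0.001, 1.766]
ft_force: [0.1, 0.6, 4.0]
opening: 0.34
grip_force: 29.9
```

Call:
move_arm:
  commands:
    - [[0,0,0.3],0,-1]
    - [[0,0,0.8],0,-1]
    - [[0,0,0.8],0,-1]
    - [[0,0,0.8],0,-1]
    - [[-0.2,0,0.6],-0.3,-1]
    - [[-0.4,0.1,0],-0.5,-1]
    - [[-0.4,0.1,0],-0.5,-1]
    - [[-0.4,0.1,0],-0.5,-1]
    - [[-0.4,0.1,0],-0.5,-1]
    - [[-0.2,0.1,0],-0.2,-1]
    - [[0,0,0],0,-1]

```text
t: 26.18
eef_pos: [440.7, -422.6, 336.0]
tcp_rot: [-3.141, -0.0, 1.565]
ft_force: [0.1, -0.9, -0.1]
opening: 0.341
grip_force: 29.9
```

```bash
python3 -c "
from h import *
print(env.state()['eef_pos'],env.state()['tcp_rot'],hangfit('tube_long_c',165,16.5,115,1.1,('wrist','side')))
t=read_camera('top'); print([(round(k['confidence'],2),np.round(k['at']),atz(t,k['at'],20).round()) for k in search_frame('green_cap',t)])
"
```

```text
wrist [319. 314.] []
side [416. 159.] [(0.73, array([405., 180.]))]
[ 440.70867169 -422.5916416   335.98676388] [-3.14144377e+00 -2.39208098e-04  1.56461978e+00] g 123.8 tilt 1.158 err 0.423
[(0.74, array([491., 249.]), array([ 518., -397.,   20.]))]
```

Call:
move_arm:
  commands:
    - [[0,0,-0.6],0,-1]
    - [[0,0,-0.6],0,-1]
    - [[0,0,-0.6],0,-1]
    - [[0,0,-0.6],0,-1]
    - [[0,0,-0.55],0,-1]
    - [[0,0.28,0],0,-1]
    - [[0,0.28,0],0,-1]
    - [[0,0.2,0.4],0,-1]
    - [[0,0.2,0.4],0,-1]
    - [[0,0.25,0.22],0,-1]
    - [[0,0.25,0.22],0,-1]
    - [[0,0.25,0.22],0,-1]

```text
t: 27.48
eef_pos: [441.9, -371.9, 294.0]
tcp_rot: [3.137, 0.006, 1.566]
ft_force: [0.4, -9.1, 3.5]
opening: 0.342
grip_force: 30.0
```

```bash
python3 -c "
from h import *
s=env.state();print(s['opening'],s['grip_force'],s['ft_force'],hangfit('tube_long_c',165,16.5,115,.6,('wrist','side')))
"
```

```text
wrist [317. 312.] [(0.7, array([317., 246.]))]
side [407. 180.] [(0.64, array([402., 194.]))]
0.34219391973141555 29.9920454621315 [ 0.43139916 -9.12770148  3.48583702] g 137.1 tilt 0.542 err 0.342
```

Call:
move_arm:
  commands:
    - [[0,0.2,0.06],0,-1]
    - [[0,0.2,0.06],0,-1]
    - [[0,0.2,0.06],0,-1]
    - [[0,0.2,0.04],0,-1]
    - [[0,0.2,0.04],0,-1]

```text
t: 28.1
eef_pos: [441.7, -341.3, 301.0]
tcp_rot: [3.138, 0.004, 1.566]
ft_force: [0.5, -4.2, 2.1]
opening: 0.327
grip_force: 30.0
```

Call:
move_arm:
  commands:
    - [[0,0.15,0.0],0,-1]
    - [[0,0.15,0.0],0,-1]
    - [[0,0.15,0],0,-1]

```text
t: 28.35
eef_pos: [441.5, -327.4, 299.0]
tcp_rot: [3.141, -0.0, 1.566]
ft_force: [0.4, -2.0, 1.6]
opening: 0.291
grip_force: 28.2
```

Call:
move_arm:
  commands:
    - [[0,0.15,0.0],0,-1]
    - [[0,0.12,0.0],0,-1]
    - [[0,0,0],0,-1]

```text
t: 28.6
eef_pos: [441.5, -319.2, 298.3]
tcp_rot: [-3.141, -0.001, 1.566]
ft_force: [1.1, -0.6, -1.0]
opening: 0.283
grip_force: 27.3
```

```bash
python3 -c "
from h import *
s=env.state();print(s['opening'],s['grip_force'],s['ft_force'],s['eef_pos'],hangfit('tube_long_c',165,16.5,115,.2,('wrist','side')),hangfit('tube_long_c',165,16.5,115,.2,('side',)))
"
```

```text
wrist [319. 314.] [(0.66, array([314., 290.]))]
side [399. 185.] [(0.56, array([399., 199.]))]
side [399. 185.] [(0.83, array([399., 198.]))]
0.28307614006120185 27.333718672161922 [ 1.07650599 -0.55272204 -1.00782881] [ 441.49283546 -319.22757306  298.2950511 ] g 134.9 tilt -0.022 err 0.508 g 112.8 tilt -0.266 err 0.422
```

```bash
cat >> h.py <<'E'
def offfit(name,L,r,g0,t0,f0=0,cams=('wrist','side'),o0=0):
    st=env.state(); G=st['eef_pos']-[0,0,171]; yaw=st['tcp_rot'][2]-np.pi/2; V=[]
    for n in cams:
        p=read_camera(n); P=proj(p,[G])[0]
        ks=[k for k in cut_out(name,p) if np.hypot(*(np.array(k['at'])-P))<80]
        if not ks: print('none',n); continue
        q=cv2.resize(ks[0]['region'].astype(np.uint8),None,fx=4,fy=4,interpolation=0); win=np.ones_like(q)
        if n=='wrist': win[4*290:]=0
        if n=='side': win[:int(4*(proj(p,[G-[0,0,19]])[0,1]+3))]=0
        V.append((p,q*win,win))
    def f(v):
        t=0
        for p,q,win in V:
            m=mask(p,[hang(L,r,v[0],v[1]/100)+[v[3],v[2],G[2]]],(G[0],G[1],yaw))*win; t+=1-(m&q).sum()/max((m|q).sum(),1)
        return t
    z=np.array([g0,t0*100,o0,0]); o=minimize(f,z,method='Nelder-Mead',options=dict(initial_simplex=np.vstack([z,z+np.diag([15,-20,10,8])]),maxiter=300))
    return 'g %.1f tilt %.3f yoff %.1f xoff %.1f err %.3f'%(o.x[0],o.x[1]/100,o.x[2],o.x[3],o.fun/max(len(V),1))
E
python3 -c "
from h import *
for t,o in ((.3,0),(-.1,10),(0,-15)): print(offfit('tube_long_c',165,16.5,115,t,o0=o))
w=read_camera('wrist')
for k in cut_out('tube_long_c',w)[:1]:
  x,y,ww,hh=cv2.boundingRect(k['region'].astype(np.uint8)); print(round(k['confidence'],2),np.round(k['at']),x,y,ww,hh,[(r,np.where(k['region'][r])[0][[0,-1]].tolist()) for r in range(y+5,y+hh,20) if k['region'][r].any()])
t=cut_out('tray',w)
for k in t[:1]:
  x,y,ww,hh=cv2.boundingRect(k['region'].astype(np.uint8)); print(k['confidence'],x,y,ww,hh,proj(w,[(441,-294,60),(441,-294,0),(408,-294,60),(474,-294,60)]))
"
```

```text
g 76.9 tilt 0.272 yoff -10.4 xoff -4.2 err 0.132
g 73.3 tilt 0.029 yoff 9.3 xoff -5.3 err 0.171
g 76.2 tilt 0.327 yoff -9.5 xoff -4.3 err 0.126
0.9 [315. 290.] 277 213 86 176 [(218, [290, 334]), (238, [287, 338]), (258, [286, 341]), (278, [287, 344]), (298, [287, 346]), (358, [281, 354]), (378, [278, 357])]
0.91 249 0 134 215 [[317.46288182 220.33462411]
 [317.41444996 204.71945247]
 [257.92418665 220.59981372]
 [377.0328799  220.05154673]]
```

Call:
move_arm:
  commands:
    - [[0,0,-0.15],0,-1]
    - [[0,0,-0.15],0,-1]
    - [[0,-0.36,-0.13],0,-1]
    - [[0,-0.35,-0.17],0,-1]
    - [[0,-0.33,-0.2],0,-1]
    - [[0,-0.3,-0.23],0,-1]

```text
t: 30.15
eef_pos: [441.4, -360.9, 266.8]
tcp_rot: [-3.141, -0.001, 1.565]
ft_force: [0.0, -0.0, -1.3]
opening: 0.034
grip_force: 0.0
```

```bash
python3 -c "
from h import *
s=env.state();print(s['opening'],s['grip_force'],s['ft_force'],s['eef_pos'])
print(offfit('tube_long_c',165,16.5,115,.5,cams=('wrist',)))
"
```

```text
0.03410930495106723 0.0 [ 0.00294315 -0.01853165 -1.33454178] [ 441.42536406 -360.91844234  266.84522694]
none wrist
g 115.0 tilt 0.500 yoff 0.0 xoff 0.0 err 0.000
```

Call:
move_arm:
  commands:
    - [[0,0,0.8],0,-1]
    - [[0,0,0.8],0,-1]
    - [[0,0,0.8],0,0.4]
    - [[0,0.8,0.8],0,0.4]
    - [[0,1,0.8],0,0.4]
    - [[0,1,0],0,0.4]
    - [[0,1,0],0,0.4]
    - [[0,1,0],0,0.4]
    - [[0,1,0],0,0.4]
    - [[0,1,0],0,0.4]
    - [[0,1,0],0,0.4]
    - [[0,1,0],0,0.4]
    - [[0,1,0],0,0.4]
    - [[0,1,0],0,0.4]
    - [[0,1,0],0,0.4]
    - [[0,1,0],0,0.4]
    - [[0,0,0],0,0.4]

```text
t: 31.67
eef_pos: [440.8, 27.4, 387.6]
tcp_rot: [-3.141, -0.001, 1.568]
ft_force: [0.3, 0.3, -0.6]
opening: 0.701
grip_force: 0.0
```

```bash
cat > loc.py <<'E'
from h import *
def loc(name,L,r):
    o={}
    for n in ('top','side'):
        p=read_camera(n)
        for k in cut_out(name,p)[:4]:
            rect=cv2.minAreaRect(np.argwhere(k['region'])[:,::-1].astype(np.float32)); print(n,round(k['confidence'],2),np.round(k['at']),k['region'].sum(),cv2.boxPoints(rect).round().tolist())
            o.setdefault(n,[]).append((p,k['region'],k['at']))
        print([(round(k['confidence'],2),np.round(k['at']),atz(p,k['at'],12).round()) for k in search_frame('green_cap',p)[:2]])
    return o
E
python3 -c "
from loc import *
loc('tube_long_c',165,16.5)"
```

```text
top 0.64 [496. 280.] 1367 [[454.0, 278.0], [536.0, 269.0], [538.0, 286.0], [455.0, 295.0]]
[(0.78, array([490., 246.]), array([ 524., -398.,   12.])), (0.22, array([496., 281.]), array([ 451., -406.,   12.]))]
side 0.76 [408. 202.] 491 [[394.0, 214.0], [411.0, 179.0], [423.0, 185.0], [406.0, 220.0]]
[(0.44, array([377., 209.]), array([ 526., -400.,   12.]))]
```

```bash
python3 -c "
from loc import *
o=loc('tube_long_c',165,16.5)
V=[(p,q) for p,q,a in o['top'] if np.hypot(a[0]-496,a[1]-280)<30][:1]
print(tubefit(V,165,16.5,(440,-325,15.3),(455,-475,78)))"
```

```text
top 0.84 [496. 280.] 1356 [[454.0, 277.0], [536.0, 270.0], [537.0, 288.0], [455.0, 295.0]]
[(0.71, array([488., 248.]), array([ 522., -394.,   12.])), (0.55, array([205., 191.]), array([659., 206.,  12.]))]
side 0.59 [409. 200.] 490 [[394.0, 215.0], [410.0, 179.0], [422.0, 184.0], [406.0, 220.0]]
side 0.37 [237. 280.] 1194 [[209.0, 298.0], [251.0, 251.0], [267.0, 265.0], [224.0, 312.0]]
[(0.74, array([379., 208.]), array([ 524., -406.,   12.]))]
(array([ 443.1, -327.9,   -1.4]), array([ 451.9, -457.9,   99.7]), np.float64(0.047))
```

Call:
move_arm:
  commands:
    - [[0.018,-0.934,0],0.055,0.4]
    - [[0.018,-0.934,0],0.055,0.4]
    - [[0.018,-0.934,0],0.055,0.4]
    - [[0.018,-0.934,0],0.055,0.4]
    - [[0.018,-0.934,0],0.055,0.4]
    - [[0.018,-0.934,0],0.055,0.4]
    - [[0.018,-0.934,0],0.055,0.4]
    - [[0.018,-0.934,0],0.055,0.4]
    - [[0.018,-0.934,0],0.055,0.4]
    - [[0.018,-0.934,0],0.055,0.4]
    - [[0.018,-0.934,0],0.055,0.4]
    - [[0.018,-0.934,0],0.055,0.4]
    - [[0.018,-0.934,0],0.055,0.4]
    - [[0.018,-0.934,0],0.055,0.4]
    - [[0.018,-0.934,0],0.055,0.4]
    - [[0.018,-0.934,0],0.055,0.4]
    - [[0,0,-0.7],0,0.4]
    - [[0,0,-0.7],0,0.4]
    - [[0,0,0],0,0.4]

```text
t: 33.85
eef_pos: [449.4, -424.8, 341.9]
tcp_rot: [-3.138, -0.005, 1.635]
ft_force: [-1.5, -0.1, 0.3]
opening: 0.7
grip_force: 0.0
```

```bash
python3 -c "
from h import *
s=env.state(); print(s['eef_pos'],s['tcp_rot'])
w=read_camera('wrist'); ks=cut_out('tube_long_c',w); P=proj(w,[(443,-325,14),(452,-459,96),(449.5,-421,73)]); print(P.round())
for k in ks[:2]:
  x,y,ww,hh=cv2.boundingRect(k['region'].astype(np.uint8)); print(round(k['confidence'],2),np.round(k['at']),x,y,ww,hh,[(r,np.where(k['region'][r])[0][[0,-1]].tolist()) for r in range(y+5,y+hh,40) if k['region'][r].any()])
  print(tubefit([(w,k['region'])],165,16.5,(443,-325,14),(452,-459,96)))
"
```

```text
[ 449.42927556 -424.76342564  341.89888971] [-3.13819919 -0.00469996  1.63472308]
[[320. 100.]
 [320. 318.]
 [320. 248.]]
0.59 [318. 198.] 294 75 50 239 [(80, [300, 334]), (120, [294, 340]), (160, [294, 342]), (200, [294, 340]), (240, [295, 341]), (280, [294, 342])]
(array([ 440.1, -315.3,    6.5]), array([ 451.4, -466.6,   71.5]), np.float64(0.026))
```

Call:
move_arm:
  commands:
    - [[0,0.1,-0.6],0,0.4]
    - [[0,0,-0.6],0,0.4]
    - [[0,0,-0.6],0,0.4]
    - [[0,0,-0.6],0,0.4]
    - [[0,0,-0.6],0,0.4]
    - [[0,0,-0.6],0,0.4]
    - [[0,0,0],0,0]
    - [[0,0,0],0,-0.2]
    - [[0,0,0],0,-1]
    - [[0,0,0],0,-1]
    - [[0,0,0],0,-1]
    - [[0,0,0],0,-1]
    - [[0,0,0],0,-1]
    - [[0,0,0.3],0,-1]
    - [[0,0,0.7],0,-1]
    - [[-0.1,0,0.7],-0.2,-1]
    - [[-0.1,0,0.5],-0.3,-1]
    - [[-0.1,0,0],-0.3,-1]
    - [[0,0,0],0,-1]

```text
t: 35.53
eef_pos: [440.7, -421.5, 304.5]
tcp_rot: [3.141, 0.001, 1.57]
ft_force: [-0.5, 0.1, 0.3]
opening: 0.341
grip_force: 30.0
```

```bash
python3 -c "
from h import *
s=env.state(); print(s['eef_pos'],s['opening'])
print(offfit('tube_long_c',165,16.5,115,1.1,cams=('wrist',)))
print(hangfit('tube_long_c',165,16.5,115,1.1))"
```

```text
[ 440.71333661 -421.47318699  304.50139745] 0.34133246826223557
none wrist
g 115.0 tilt 1.100 yoff 0.0 xoff 0.0 err 0.000
side [414. 171.] [(0.63, array([405., 192.]))]
g 116.6 tilt 1.091 err 0.429
```

Call:
move_arm:
  commands:
    - [[0,0,-0.49],0,-1]
    - [[0,0,-0.49],0,-1]
    - [[0,0,-0.49],0,-1]
    - [[0,0,-0.49],0,-1]
    - [[0,0.28,0],0,-1]
    - [[0,0.28,0],0,-1]
    - [[0,0.2,0.4],0,-1]
    - [[0,0.2,0.4],0,-1]
    - [[0,0.25,0.22],0,-1]
    - [[0,0.25,0.22],0,-1]
    - [[0,0.25,0.22],0,-1]
    - [[0,0.2,0.15],0,-1]
    - [[0,0,0],0,-1]

```text
t: 36.82
eef_pos: [441.5, -363.6, 296.8]
tcp_rot: [3.137, 0.005, 1.573]
ft_force: [0.2, -6.4, 4.4]
opening: 0.332
grip_force: 30.0
```

Call:
move_arm:
  commands:
    - [[0,-0.15,0.4],0,-1]
    - [[0,0,0.7],0,-1]
    - [[0,0,0.7],0,-1]
    - [[0,0,0.5],0,-1]
    - [[0,0,0],0,-1]

```text
t: 37.23
eef_pos: [441.2, -368.2, 366.2]
tcp_rot: [3.138, 0.004, 1.572]
ft_force: [-0.1, 0.0, -0.2]
opening: 0.337
grip_force: 30.0
```

```bash
python3 -c "
from h import *
s=env.state(); print(s['eef_pos'],s['opening'])
print(offfit('tube_long_c',165,16.5,115,.5,cams=('wrist','side')))
print(hangfit('tube_long_c',165,16.5,115,.5))"
```

```text
[ 441.24883433 -368.1681965   366.20571595] 0.33700290358370355
g 136.5 tilt 0.810 yoff -31.3 xoff 0.0 err 0.034
side [409. 155.] [(0.77, array([405., 176.]))]
g 122.3 tilt 0.518 err 0.312
```

Call:
move_arm:
  commands:
    - [[0,0,0.5],0,-1]
    - [[0,0,0.7],0,-1]
    - [[0.2,0.3,0.4],0,-1]
    - [[0.4,0.5,0],-0.08,-1]
    - [[0.55,0.7,0],-0.08,-1]
    - [[0.55,0.75,0],-0.08,-1]
    - [[0.55,0.75,0],-0.08,-1]
    - [[0.55,0.75,0],-0.08,-1]
    - [[0.55,0.75,0],-0.08,-1]
    - [[0.55,0.75,0],-0.08,-1]
    - [[0.55,0.75,0],-0.08,-1]
    - [[0.55,0.75,0],-0.08,-1]
    - [[0.4,0.6,0],-0.04,-1]
    - [[0.3,0.4,0],0,-1]
    - [[0.1,0.1,0],0,-1]
    - [[0,0,0],0,-1]

```text
t: 38.87
eef_pos: [615.5, -132.8, 409.5]
tcp_rot: [-3.141, -0.0, 1.512]
ft_force: [0.3, -0.1, 0.1]
opening: 0.335
grip_force: 30.0
```

```bash
python3 -c "
from h import *
s=env.state(); print(s['eef_pos'],s['opening'])
print(offfit('tube_long_c',165,16.5,130,.8,cams=('wrist','side'),o0=-25))
print(offfit('tube_long_c',165,16.5,115,.7,cams=('wrist','side'),o0=0))"
```

```text
[ 615.53616167 -132.84412051  409.53894669] 0.3349995550108516
g 129.6 tilt 0.785 yoff -23.2 xoff -1.2 err 0.042
g 116.6 tilt 0.624 yoff -1.1 xoff -0.8 err 0.104
```

Call:
move_arm:
  commands:
    - [[-0.23,-0.36,0],0,-1]
    - [[0,0,-0.5],0,-1]
    - [[0,0,-0.7],0,-1]
    - [[0,0,-0.7],0,-1]
    - [[0,0,-0.6],0,-1]
    - [[0,0,-0.4],0,-1]
    - [[0,0,-0.2],0,-1]
    - [[0,0,-0.1],0,-1]
    - [[0,0,0],0,-1]

```text
t: 40.02
eef_pos: [608.3, -144.3, 314.4]
tcp_rot: [3.141, 0.0, 1.511]
ft_force: [0.9, 0.3, -0.5]
opening: 0.333
grip_force: 30.0
```

Call:
move_arm:
  commands:
    - [[0,0,0],0,-0.3]
    - [[0,0,0],0,-0.15]
    - [[0,0,0],0,0]
    - [[0,0,0],0,0.3]
    - [[0,0,0],0,0.3]
    - [[0,0,0.3],0,0.3]
    - [[0,0,0.7],0,0.3]
    - [[0,0,0.7],0,0.3]
    - [[0,0,0.7],0,0.3]
    - [[0,0,0],0,0.3]

```text
t: 40.85
eef_pos: [608.5, -144.1, 391.0]
tcp_rot: [3.135, 0.002, 1.511]
ft_force: [-0.3, 0.5, 1.5]
opening: 0.646
grip_force: 0.0
```

```bash
python3 -c "
from h import *
restpic('f1','tube_long_c',165,16.5,-2)"
```

```text
0.81 [302. 208.]
{'s': np.float64(3.6), 'dn': np.float64(-4.7), 'ang': np.float64(0.763), 'x': np.float64(3.9), 'dist': np.float64(86.2), 'err': np.float64(0.063), 'C': array([  0. , -10.4, 101.1])}
0.67 [239. 279.]
0.36 [380. 288.]
```

Call:
move_arm:
  commands:
    - [[0,-0.04,0.2],-1,0.5]
    - [[0,-0.04,0],-1,1]
    - [[0,-0.04,0],-1,1]
    - [[0,-0.04,0],-1,1]
    - [[0,-0.04,0],-1,1]
    - [[0,-0.04,0],-1,1]
    - [[0,-0.04,0],-1,1]
    - [[0,-0.04,0],-1,1]
    - [[0,-0.04,0],-1,1]
    - [[0,-0.04,0],-1,1]
    - [[0,-0.04,0],-1,1]
    - [[0,-0.04,0],-1,1]
    - [[0,-0.04,0],-1,1]
    - [[0,-0.04,0],-1,1]
    - [[0,-0.04,0],-1,1]
    - [[0,-0.04,0],-1,1]
    - [[0,-0.04,0],-1,1]
    - [[0,-0.04,0],-1,1]
    - [[0,0,0],-1,1]
    - [[0,0,0],-0.6,1]

```text
t: 42.67
eef_pos: [608.2, -165.7, 390.9]
tcp_rot: [-3.141, 0.002, -0.062]
ft_force: [0.3, -0.2, -0.5]
opening: 1.001
grip_force: 0.0
```

Call:
move_arm:
  commands:
    - [[0,0,-0.5],0,1]
    - [[0,0,-0.7],0,1]
    - [[0,0,-0.5],0,1]
    - [[0,0,0],0,1]

```text
t: 43.0
eef_pos: [607.7, -165.5, 337.2]
tcp_rot: [-3.14, 0.006, -0.057]
ft_force: [-0.7, 0.6, -0.2]
opening: 1.001
grip_force: 0.0
```

```bash
python3 -c "
from h import *
s=env.state(); print(s['opening'],s['tcp_rot'])
w=read_camera('wrist'); save(w,'w1')
for k in cut_out('tube_long_c',w)[:2]:
  print(k['confidence'],np.round(k['at']),cv2.boundingRect(k['region'].astype(np.uint8)))
r=np.array([-.058]);c,s_=np.cos(-.058),np.sin(-.058); R=np.array([[c,-s_,0],[s_,c,0],[0,0,1]])
P=proj(w,lean(165,16.5,0,-2)@R.T+[609,-127,0]); print(P.min(0),P.max(0))
"
```

```text
1.00105693374886 [-3.13968603  0.00625633 -0.05702118]
0.94 [282. 270.] (161, 215, 234, 100)
[164.88084193 214.88415017] [401.33271282 341.70380166]
```

Call:
move_arm:
  commands:
    - [[0,0,-0.4],0,1]
    - [[0,0,-0.37],0,1]
    - [[0,0,0],0,1]
    - [[0,0,0],0,0.6]
    - [[0,0,0],0,0.4]
    - [[0,0,0],0,0.2]
    - [[0,0,0],0,0]

```text
t: 43.68
eef_pos: [608.3, -165.7, 318.5]
tcp_rot: [3.141, -0.001, -0.057]
ft_force: [0.3, 0.6, 0.4]
opening: 0.779
grip_force: 0.0
```

Call:
move_arm:
  commands:
    - [[0,0,0],0,-1]
    - [[0,0,0],0,-1]
    - [[0,0,0],0,-1]
    - [[0,0,0],0,-1]

```text
t: 44.02
eef_pos: [608.3, -165.5, 319.0]
tcp_rot: [-3.141, -0.001, -0.057]
ft_force: [-2.0, 0.1, 7.9]
opening: 0.652
grip_force: 28.2
```

```bash
python3 -c "
from h import *
w=read_camera('wrist')
s=env.state(); print(s['eef_pos'],s['opening'],s['grip_force'],s['ft_force'])
restpic('f2','tube_long_c',165,16.5,-2)
"
```

```text
[ 608.32179554 -165.54181467  318.94613678] 0.6471954801757538 28.14356854185462 [-0.6244151   1.46704395  7.19217302]
0.6 [300. 211.]
{'s': np.float64(2.4), 'dn': np.float64(-4.1), 'ang': np.float64(0.758), 'x': np.float64(2.8), 'dist': np.float64(85.0), 'err': np.float64(0.127), 'C': array([  0. ,  -9.4, 100.4])}
0.56 [367. 250.]
0.27 [382. 210.]
```

Call:
move_arm:
  commands:
    - [[0,0,0.15],0,-1]
    - [[0,0,0.2],0,-1]
    - [[0,0,0.3],0,-1]
    - [[0,0,0.3],0,-1]

```text
t: 44.55
eef_pos: [608.2, -165.0, 346.8]
tcp_rot: [-3.14, 0.001, -0.057]
ft_force: [-0.7, 3.1, -0.2]
opening: 0.543
grip_force: 26.0
```

Call:
move_arm:
  commands:
    - [[0,0,0.4],0,-1]
    - [[0,0,0.6],0,-1]
    - [[0,0,0.7],0,-1]
    - [[0,0,0.7],0,-1]
    - [[0,0,0],0,-1]

```text
t: 44.97
eef_pos: [608.4, -165.9, 423.3]
tcp_rot: [3.139, -0.006, -0.057]
ft_force: [0.6, -0.1, 2.3]
opening: 0.394
grip_force: 28.3
```

```bash
python3 -c "
from h import *
s=env.state(); G=s['eef_pos']-[0,0,171]
for n in ('side','wrist','top'):
  p=read_camera(n); print(n,proj(p,[G,G-[0,0,140],G+[0,0,25]]).round().tolist(),[(round(k['confidence'],2),np.round(k['at']),cv2.boundingRect(k['region'].astype(np.uint8))) for k in cut_out('tube_long_c',p)[:2]])
"
```

```text
side [[309.0, 141.0], [308.0, 198.0], [309.0, 130.0]] [(0.9, array([305., 177.]), (294, 138, 24, 73))]
wrist [[319.0, 313.0], [318.0, 236.0], [320.0, 344.0]] [(0.69, array([296., 277.]), (246, 213, 120, 149)), (0.51, array([ 32., 264.]), (0, 131, 95, 259))]
top [[393.0, 189.0], [385.0, 202.0], [395.0, 186.0]] []
```

Call:
move_arm:
  commands:
    - [[0,0,0],0,-1]
    - [[0,0,0],0,-1]
    - [[0,0,0],0,-1]
    - [[0,0,0],0,-1]
    - [[0,0,0],0,-1]
    - [[0,0,0],0,-1]

```text
t: 45.77
eef_pos: [608.3, -165.7, 418.5]
tcp_rot: [-3.142, -0.0, -0.057]
ft_force: [1.6, 1.3, 9.2]
opening: 0.393
grip_force: 29.4
```

```bash
cat >> h.py <<'E'
def vfit(name,L,r,g0,t0,cams=('side','wrist')): # tube in gripper closing along y; free tilt about x and y, offset
    from scipy.spatial.transform import Rotation as Ro
    st=env.state(); G=st['eef_pos']-[0,0,171]; V=[]
    for n in cams:
        p=read_camera(n); P=proj(p,[G-[0,0,50]])[0]
        ks=[k for k in cut_out(name,p) if np.hypot(*(np.array(k['at'])-P))<70]
        if not ks: print('none',n); continue
        q=ks[0]['region'].astype(np.uint8); win=np.ones_like(q)
        if n=='wrist': win[290:]=0
        else: win[:int(proj(p,[G-[0,0,19]])[0,1]+3)]=0
        q,win=[cv2.resize(i,None,fx=4,fy=4,interpolation=0) for i in(q*win,win)]
        V.append((p,q,win))
    def f(v):
        P=hang(L,r,v[2],0)@Ro.from_euler('xy',v[3:5]/100).as_matrix().T+G+[v[0],v[1],0]; t=0
        for p,q,win in V:
            m=mask(p,[P],(0,0,0))*win; t+=1-(m&q).sum()/max((m|q).sum(),1)
        return t
    z=np.array([0,0,g0,t0*100,0]); o=minimize(f,z,method='Nelder-Mead',options=dict(initial_simplex=np.vstack([z,z+np.diag([6,6,15,-15,10])]),maxiter=400))
    v=o.x; tip=hang(L,r,v[2],0)@Ro.from_euler('xy',v[3:5]/100).as_matrix().T+G+[v[0],v[1],0]
    return 'xoff %.1f yoff %.1f g %.1f tiltx %.3f tilty %.3f'%(v[0],v[1],v[2],v[3]/100,v[4]/100),'err %.3f'%(o.fun/len(V)),'cap',tip[::2].mean(0).round(1)
E
python3 -c "
from h import *
print(env.state()['opening'])
print(vfit('tube_long_c',165,16.5,140,.2)); print(vfit('tube_long_c',165,16.5,135,0.0))"
```

```text
0.3932989242784858
('xoff -1.3 yoff 1.3 g 156.4 tiltx 0.248 tilty -0.001', 'err 0.105', 'cap', array([ 607.2, -126.1,   95.9]))
('xoff -1.5 yoff 0.3 g 167.5 tiltx 0.256 tilty -0.002', 'err 0.102', 'cap', array([ 607.1, -123. ,   85.5]))
```

Call:
move_arm:
  commands:
    - [[0,0,0.3],0,-1]
    - [[0,0,0.5],0,-1]
    - [[0,0,0.5],0,-1]
    - [[0,0,0.5],0,-1]
    - [[0,0,0],0,-1]
    - [[0,0,0],0,-1]
    - [[0,0,0],0,-1]

```text
t: 46.75
eef_pos: [608.1, -165.7, 471.3]
tcp_rot: [-3.141, 0.002, -0.057]
ft_force: [0.6, 1.1, -1.3]
opening: 0.386
grip_force: 27.7
```

```bash
python3 -c "
from h import *
print(env.state()['opening'])
print(vfit('tube_long_c',165,16.5,150,.1)); print(vfit('tube_long_c',165,16.5,150,.1,('side',)))"
```

```text
0.3862556142725469
('xoff -3.8 yoff -1.3 g 156.4 tiltx 0.260 tilty 0.008', 'err 0.064', 'cap', array([ 603.1, -126.8,  149.1]))
none side
('xoff 0.0 yoff 0.0 g 150.0 tiltx 0.100 tilty 0.000', 'err nan', 'cap', array([ 608.3, -150.8,  151.4]))h.py:164: RuntimeWarning: invalid value encountered in scalar divide
  return 'xoff %.1f yoff %.1f g %.1f tiltx %.3f tilty %.3f'%(v[0],v[1],v[2],v[3]/100,v[4]/100),'err %.3f'%(o.fun/len(V)),'cap',tip[::2].mean(0).round(1)
```

Call:
move_arm:
  commands:
    - [[-0.25,-0.2,0],0.05,-1]
    - [[-0.5,-0.35,0],0.06,-1]
    - [[-0.55,-0.4,0],0.06,-1]
    - [[-0.55,-0.4,0],0.06,-1]
    - [[-0.55,-0.4,0],0.06,-1]
    - [[-0.55,-0.4,0],0.06,-1]
    - [[-0.55,-0.4,0],0.06,-1]
    - [[-0.55,-0.4,0],0.06,-1]
    - [[-0.55,-0.4,0],0.06,-1]
    - [[-0.5,-0.35,0],0.06,-1]
    - [[-0.35,-0.25,0],0,-1]
    - [[-0.15,-0.07,0],0,-1]
    - [[0,0,-0.5],0,-1]
    - [[0,0,-0.5],0,-1]
    - [[0,0,-0.3],0,-1]
    - [[0,0,0],0,-1]

```text
t: 48.38
eef_pos: [440.3, -286.0, 431.9]
tcp_rot: [-3.14, 0.002, -0.01]
ft_force: [0.6, 0.4, 0.6]
opening: 0.39
grip_force: 27.6
```

```bash
python3 -c "
from h import *
s=env.state();print(s['eef_pos'],s['opening'])
print(vfit('tube_long_c',165,16.5,155,.25)); print(vfit('tube_long_c',165,16.5,155,.25,('side',)))
for n in ('wrist','side'):
  p=read_camera(n)
  for k in cut_out('tray',p)[:1]: print(n,k['confidence'],fit('tray',[(p,k['region'])],(441.5,-151,0)))
"
```

```text
[ 440.28061029 -286.04334801  431.91462364] 0.3899783180536741
('xoff -1.4 yoff 0.3 g 155.9 tiltx 0.247 tilty 0.038', 'err 0.105', 'cap', array([ 433.2, -247.7,  109.9]))
('xoff -1.2 yoff 1.2 g 157.6 tiltx 0.207 tilty 0.028', 'err 0.067', 'cap', array([ 435. , -252.7,  109. ]))
wrist 0.57 (array([ 441.1, -149.3]), np.float64(-0.003), np.float64(0.904))
side 0.69 (array([ 441.2, -153.5]), np.float64(0.0033), np.float64(0.894))
```

Call:
move_arm:
  commands:
    - [[0.21,0.13,0],0,-1]
    - [[0,0,-0.4],0,-1]
    - [[0,0,-0.5],0,-1]
    - [[0,0,-0.5],0,-1]
    - [[0,0,-0.3],0,-1]
    - [[0,0,-0.3],0,-1]
    - [[0,0,-0.2],0,-1]
    - [[0,0,0],0,-1]

```text
t: 49.55
eef_pos: [446.6, -282.3, 366.6]
tcp_rot: [-3.141, 0.001, -0.01]
ft_force: [0.2, -0.0, -0.1]
opening: 0.39
grip_force: 27.6
```

```bash
python3 -c "
from h import *
s=env.state();print(s['eef_pos'],s['opening'])
w=read_camera('wrist'); save(w,'g1')
k=cut_out('tube_long_c',w)[0]; q=k['region']; x,y,ww,hh=cv2.boundingRect(q.astype(np.uint8)); print(x,y,ww,hh,[(r,np.where(q[r])[0][[0,-1]].tolist()) for r in range(y+3,290,20)])
print(proj(w,[(464,-271.5,60),(464,-225.5,60),(418,-225.5,60),(418,-271.5,60)]).round())"
```

```text
[ 446.63444706 -282.30501101  366.62015947] 0.39019763820828385
248 219 117 142 [(222, [257, 278]), (242, [248, 300]), (262, [255, 323]), (282, [276, 345])]
[[304. 212.]
 [240. 212.]
 [243. 273.]
 [305. 272.]]
```

Call:
move_arm:
  commands:
    - [[0,0,-0.2],0,-1]
    - [[0,0,-0.2],0,-1]
    - [[0,0,0],0,-1]
    - [[0,0,0],0,0]
    - [[0,0,0],0,0.3]
    - [[0,0,0],0,1]
    - [[0,0,0],0,1]
    - [[0,0,0],0,1]
    - [[0,0,0],0,1]
    - [[0,0,0],0,1]
    - [[0,0,0],0,1]
    - [[0,0,0],0,1]

```text
t: 50.65
eef_pos: [446.5, -282.4, 355.6]
tcp_rot: [3.141, 0.0, -0.01]
ft_force: [0.2, -0.3, 0.1]
opening: 0.964
grip_force: 0.0
```

```bash
python3 -c "
from h import *
s=env.state();print(s['eef_pos'],s['opening'],s['ft_force'])
V=[]
for n in ('wrist','side','top'):
  p=read_camera(n)
  for k in cut_out('tube_long_c',p)[:2]:
    x=cv2.boundingRect(k['region'].astype(np.uint8)); print(n,round(k['confidence'],2),np.round(k['at']),x)
w=read_camera('wrist');a=read_camera('side')
for c in ((441,-250,3),(441,-246,15)):
  for t in ((441,-250,168),(441,-288,163)): print(c,t,proj(w,[c,t]).round().tolist(),proj(a,[c,t]).round().tolist())
"
```

```text
[ 446.53472999 -282.35627261  355.58313874] 0.9636678871382596 [ 0.18152804 -0.25638285  0.1419079 ]
wrist 0.73 [292. 272.] (250, 217, 94, 97)
side 0.72 [390. 205.] (380, 175, 20, 53)
(441, -250, 3) (441, -250, 168) [[280.0, 230.0], [247.0, 307.0]] [[384.0, 242.0], [390.0, 179.0]]
(441, -250, 3) (441, -288, 163) [[280.0, 230.0], [332.0, 302.0]] [[384.0, 242.0], [396.0, 176.0]]
(441, -246, 15) (441, -250, 168) [[274.0, 234.0], [247.0, 307.0]] [[384.0, 238.0], [390.0, 179.0]]
(441, -246, 15) (441, -288, 163) [[274.0, 234.0], [332.0, 302.0]] [[384.0, 238.0], [396.0, 176.0]]
```

Call:
move_arm:
  commands:
    - [[-0.18,0.45,0],0,1]
    - [[0,0,0],0,1]
    - [[0,0,-0.4],0,1]
    - [[0,0,-0.6],0,1]
    - [[0,0,-0.6],0,1]
    - [[0,0,-0.5],0,1]
    - [[0,0,0],0,1]

```text
t: 51.63
eef_pos: [441.0, -268.9, 290.3]
tcp_rot: [-3.139, 0.003, -0.01]
ft_force: [-0.1, -0.2, -0.1]
opening: 0.997
grip_force: 0.0
```

```bash
python3 -c "
from h import *
s=env.state();print(s['eef_pos'],s['opening'],s['ft_force'])
for n in ('wrist','side'):
  p=read_camera(n)
  for k in cut_out('tube_long_c',p)[:1]:
    q=k['region'];x,y,ww,hh=cv2.boundingRect(q.astype(np.uint8)); print(n,round(k['confidence'],2),np.round(k['at']),(x,y,ww,hh),[(r,np.where(q[r])[0][[0,-1]].tolist()) for r in range(y+3,y+hh,12)])
  for c in ((441,-250,60),(441,-260,100),(441,-270,120),(441,-275,165)): print(c,proj(p,[c]).round().tolist())
"
```

```text
[ 440.99754443 -268.90859364  290.32241455] 0.9972368386297652 [-0.1165012  -0.24337877 -0.06436005]Traceback (most recent call last):
  File "<string>", line 7, in <module>
    q=k['region'];x,y,ww,hh=cv2.boundingRect(q.astype(np.uint8)); print(n,round(k['confidence'],2),np.round(k['at']),(x,y,ww,hh),[(r,np.where(q[r])[0][[0,-1]].tolist()) for r in range(y+3,y+hh,12)])
                                                                                                                                     ~~~~~~~~~~~~~~~~~^^^^^^^^
IndexError: index 0 is out of bounds for axis 0 with size 0
```

Call:
move_arm:
  commands:
    - [[0,0,0],0,0.5]
    - [[0,0.1,0],0,0.3]
    - [[0,0.1,0],0,0.1]
    - [[0,0.1,0],0,0.1]
    - [[0,0.1,0],0,0.1]
    - [[0,0.1,0],0,0.1]
    - [[0,0.1,0],0,0]
    - [[0,0,0],0,-0.1]
    - [[0,0,0],0,-0.2]

```text
t: 52.48
eef_pos: [441.2, -250.7, 292.6]
tcp_rot: [3.141, -0.0, -0.009]
ft_force: [-0.0, 0.2, 0.0]
opening: 0.437
grip_force: 0.0
```

Call:
move_arm:
  commands:
    - [[0,0,0],0,-0.27]
    - [[0,0,0],0,-1]
    - [[0,0,0],0,-1]
    - [[0,0,0],0,-1]
    - [[0,0,0],0,-1]
    - [[0,0,0],0,-1]

```text
t: 52.98
eef_pos: [441.1, -250.9, 292.5]
tcp_rot: [3.141, 0.0, -0.01]
ft_force: [1.1, -0.5, -0.3]
opening: 0.341
grip_force: 30.0
```

Call:
move_arm:
  commands:
    - [[0,0,0],0,-0.28]
    - [[0,0,0],0,-0.25]
    - [[0,0,0],0,-0.2]
    - [[0,0,0],0,0]
    - [[0,0,0],0,0.2]
    - [[0,0,0.3],0,0.2]
    - [[0,0,0.8],0,0.2]
    - [[0,0,0.9],0,0.2]
    - [[0,0,0.9],0,0.2]
    - [[0,0,0.5],0,0.2]
    - [[0,0,0],0,0.2]
    - [[0,0,0],0,0.2]

```text
t: 53.98
eef_pos: [440.9, -250.7, 395.4]
tcp_rot: [3.14, -0.001, -0.01]
ft_force: [0.5, -0.8, -0.2]
opening: 0.6
grip_force: 0.0
```

```bash
cat >> h.py <<'E'
def standfit(name,L,r,c0,cams=('side','wrist')): # cap at floor, fit tail; exclude the part below the rim
    from scipy.spatial.transform import Rotation as Ro
    V=[]
    for n in cams:
        p=read_camera(n); P=proj(p,[np.array(c0)+[0,0,L*.7]])[0]
        ks=[k for k in cut_out(name,p) if np.hypot(*(np.array(k['at'])-P))<45]
        if not ks: print('none',n); continue
        q=ks[0]['region'].astype(np.uint8); win=np.ones_like(q)
        if n=='side': win[int(proj(p,[[c0[0],c0[1],75]])[0,1])-4:]=0
        q,win=[cv2.resize(i,None,fx=4,fy=4,interpolation=0) for i in(q*win,win)]; V.append((p,q,win))
    def f(v):
        P=hang(L,r,0,0)@Ro.from_euler('xy',v[3:5]/100).as_matrix().T+np.array(c0)+v[:3]; t=0
        for p,q,win in V:
            m=mask(p,[P],(0,0,0))*win; t+=1-(m&q).sum()/max((m|q).sum(),1)
        return t
    z=np.zeros(5); o=minimize(f,z,method='Nelder-Mead',options=dict(initial_simplex=np.vstack([z,np.diag([6,6,10,10,10])]),maxiter=400))
    return 'cap',(np.array(c0)+o.x[:3]).round(1),'tilt',(o.x[3:]/100).round(3),'err',round(o.fun/len(V),3)
E
python3 -c "
from h import *
print(standfit('tube_long_c',165,16.5,(441,-250,3)));print(standfit('tube_long_c',165,16.5,(441,-250,3),('side',)))"
```

```text
('cap', array([ 440.5, -247.7,    4.6]), 'tilt', array([ 0.023, -0.03 ]), 'err', np.float64(0.12))
('cap', array([ 440.9, -249. ,    1.5]), 'tilt', array([ 0.037, -0.018]), 'err', np.float64(0.065))
```

Run:
```python
from h import *
for n in ('top','side'):
    p=read_camera(n)
    for k in cut_out('tube_short_a_c',p)[:3]:
        x=atz(p,k['at'],80); print(n,round(k['confidence'],2),np.round(k['at']),x.round(),end=' ')
        print(fit('tube_short_a_c',[(p,k['region'])],(x[0],x[1],.15)) if abs(k['region'].sum()-1250)<450 else k['region'].sum())
```

```text
top 0.88 [218. 231.] [564. 165.  80.] (array([562.8, 165.7]), np.float64(0.1364), np.float64(0.955))
side 0.74 [239. 280.] [566. 166.  80.] (array([564.2, 166.8]), np.float64(0.1507), np.float64(0.961))
```

Call:
move_arm:
  commands:
    - [[0.205,0.69,0],1,0.35]
    - [[0.205,0.69,0],1,0.35]
    - [[0.205,0.69,0],1,0.35]
    - [[0.205,0.69,0],1,0.35]
    - [[0.205,0.69,0],1,0.35]
    - [[0.205,0.69,0],1,0.35]
    - [[0.205,0.69,0],1,0.35]
    - [[0.205,0.69,0],1,0.35]
    - [[0.205,0.69,0],1,0.35]
    - [[0.205,0.69,0],1,0.35]
    - [[0.205,0.69,0],1,0.35]
    - [[0.205,0.69,0],1,0.35]
    - [[0.205,0.69,0],1,0.35]
    - [[0.205,0.69,0],1,0.35]
    - [[0.205,0.69,0],1,0.35]
    - [[0.205,0.69,0],1,0.35]
    - [[0.205,0.69,0],1,0.35]
    - [[0.205,0.69,0],1,0.35]
    - [[0.205,0.69,0],1,0.35]
    - [[0.205,0.69,0],1,0.35]

```text
t: 56.15
eef_pos: [564.4, 164.3, 394.4]
tcp_rot: [-3.141, 0.0, 1.594]
ft_force: [-0.3, -0.7, 0.5]
opening: 0.673
grip_force: 0.0
```

Call:
move_arm:
  commands:
    - [[0,0,-0.5],0.8,0.35]
    - [[0,0,-0.9],0.8,0.35]
    - [[0,0,0],0,0.35]
    - [[0,0,0],0,0.35]

```text
t: 56.48
eef_pos: [564.2, 163.1, 351.9]
tcp_rot: [-3.139, 0.0, 1.716]
ft_force: [-0.0, -0.2, 0.2]
opening: 0.676
grip_force: 0.0
```

Run:
```python
from h import *
s=env.state(); print(s['eef_pos'],s['tcp_rot'],s['opening'])
w=read_camera('wrist')
c,sn=np.cos(.148),np.sin(.148); C=np.array([563.5,166.2,81]); u=np.array([-sn,c,0])
print(proj(w,[C+66*u,C-66*u]).round())
for k in cut_out('tube_short_a_c',w)[:3]:
    q=k['region'];x,y,ww,hh=cv2.boundingRect(q.astype(np.uint8)); print(round(k['confidence'],2),np.round(k['at']),(x,y,ww,hh),[(r,np.where(q[r])[0][[0,-1]].tolist()) for r in range(y+5,y+hh,40) if q[r].any()], atz(w,k['at'],90).round())
```

```text
[564.17130214 163.14866145 351.8888595 ] [-3.13901030e+00  6.65959143e-05  1.71625350e+00] 0.6759186653152462
[[319. 141.]
 [319. 340.]]
0.59 [317. 220.] (287, 135, 59, 179) [(140, [287, 345]), (180, [287, 345]), (220, [288, 343]), (260, [289, 343]), (300, [290, 343])] [560. 185.  90.]
```

Call:
move_arm:
  commands:
    - [[0,0,-0.66],0,0.35]
    - [[0,0,-0.66],0,0.35]
    - [[0,0,-0.66],0,0.35]
    - [[0,0,-0.66],0,0.35]
    - [[0,0,-0.66],0,0.35]
    - [[0,0,0],0,0.1]
    - [[0,0,0],0,-0.15]
    - [[0,0,0],0,-1]
    - [[0,0,0],0,-1]
    - [[0,0,0],0,-1]
    - [[0,0,0],0,-1]
    - [[0,0,0],0,-1]
    - [[0,0,0.5],0,-1]
    - [[0,0,0.7],0,-1]
    - [[0,0,0.9],0,-1]
    - [[0,0,0.9],0,-1]
    - [[0,0,0.9],0,-1]

```text
t: 58.0
eef_pos: [563.9, 163.1, 372.8]
tcp_rot: [3.141, -0.0, 1.718]
ft_force: [0.4, -0.3, -0.3]
opening: 0.374
grip_force: 30.0
```

Call:
move_arm:
  commands:
    - [[0.122,-0.847,0],-0.211,-1]
    - [[0.122,-0.847,0],-0.211,-1]
    - [[0.122,-0.847,0],-0.211,-1]
    - [[0.122,-0.847,0],-0.211,-1]
    - [[0.122,-0.847,0],-0.211,-1]
    - [[0.122,-0.847,0],-0.211,-1]
    - [[0.122,-0.847,0],-0.211,-1]
    - [[0.122,-0.847,0],-0.211,-1]
    - [[0.122,-0.847,0],-0.211,-1]
    - [[0.122,-0.847,0],-0.211,-1]
    - [[0.122,-0.847,0],-0.211,-1]
    - [[0.122,-0.847,0],-0.211,-1]
    - [[0,0,-0.8],0,-1]
    - [[0,0,-0.8],0,-1]
    - [[0,0,-0.6],0,-1]
    - [[0,0,0],0,-1]

```text
t: 59.33
eef_pos: [607.5, -141.9, 302.1]
tcp_rot: [-3.138, -0.001, 1.515]
ft_force: [-0.1, -0.5, -0.8]
opening: 0.371
grip_force: 30.0
```

Call:
move_arm:
  commands:
    - [[0,0,-0.1],0,-1]
    - [[0,0,-0.1],0,-1]
    - [[0,0,-0.1],0,-1]
    - [[0,0,-0.1],0,-1]
    - [[0,0,0],0,-1]

```text
t: 59.75
eef_pos: [608.5, -141.6, 294.9]
tcp_rot: [3.138, 0.001, 1.516]
ft_force: [-1.4, 2.6, 12.1]
opening: 0.374
grip_force: 30.0
```

Run:
```python
from h import *
s=env.state(); print(s['eef_pos'],s['opening'])
print(offfit('tube_short_a_c',133,18,66,1.3,cams=('wrist','side')))
```

```text
[ 608.47517841 -141.55594273  294.85293689] 0.37449944730890805
none wrist
g 45.3 tilt 1.496 yoff 26.6 xoff -1.8 err 0.060
```

Call:
move_arm:
  commands:
    - [[0,0,-0.15],0,-1]
    - [[0,0,-0.15],0,-1]
    - [[0,0,-0.15],0,-1]
    - [[0,0,0],0,-1]

```text
t: 60.28
eef_pos: [608.5, -141.5, 281.8]
tcp_rot: [3.137, 0.001, 1.516]
ft_force: [-2.6, 2.9, 15.9]
opening: 0.371
grip_force: 30.0
```

Run:
```python
from h import *
s=env.state(); print(s['eef_pos'],s['opening'])
print(offfit('tube_short_a_c',133,18,66,1.1,cams=('wrist','side')),hangfit('tube_short_a_c',133,18,66,1.1))
```

```text
[ 608.48863497 -141.49693175  281.84967963] 0.3710993512580536
none wrist
side [303. 203.] [(0.8, array([296., 204.]))]
g 57.6 tilt 1.380 yoff 5.3 xoff 6.9 err 0.044 g 71.5 tilt 1.531 err 0.391
```

Call:
move_arm:
  commands:
    - [[0,0,0],0,-0.25]
    - [[0,0,0],0,-0.2]
    - [[0,0,0],0,0]
    - [[0,0,0],0,0.2]
    - [[0,0,0.2],0,0.3]
    - [[0,0,0.5],0,0.3]
    - [[0,0,0.7],0,0.3]
    - [[0,0,0.8],0,0.3]
    - [[0,0,0.8],0,0.3]
    - [[0,0,0.6],0,0.3]
    - [[0,0,0],0,0.3]

```text
t: 61.5
eef_pos: [608.3, -141.8, 391.2]
tcp_rot: [3.136, 0.002, 1.516]
ft_force: [-0.1, 0.2, 1.0]
opening: 0.653
grip_force: 0.0
```

```bash
python3 -c "
from h import *
restpic('f3','tube_short_a_c',133,18,0)
w=read_camera('wrist'); P=proj(w,lean(133,18,0,0)@np.array([[np.cos(.058),-np.sin(.058),0],[np.sin(.058),np.cos(.058),0],[0,0,1]])+[609,-127,0]); print(P.min(0),P.max(0))
for k in cut_out('tube_short_a_c',w)[:2]: print(k['confidence'],k['at'],cv2.boundingRect(k['region'].astype(np.uint8)))
"
```

```text
0.7 [297. 213.]
{'s': np.float64(2.7), 'dn': np.float64(-3.1), 'ang': np.float64(0.779), 'x': np.float64(2.0), 'dist': np.float64(69.3), 'err': np.float64(0.07), 'C': array([ 0. ,  3.6, 91.5])}
[289.44338834 122.96895779] [348.92066413 310.63992311]
0.92 [316.0, 219.8] (284, 119, 61, 185)
0.21 [110.2, 167.6] (31, 58, 155, 254)
```

Call:
move_arm:
  commands:
    - [[0,0,0],-1,0.5]
    - [[0,0,0],-1,1]
    - [[0,0,0],-1,1]
    - [[0,0,0],-1,1]
    - [[0,0,0],-1,1]
    - [[0,0,0],-1,1]
    - [[0,0,0],-1,1]
    - [[0,0,0],-1,1]
    - [[0,0,0],-1,1]
    - [[0,0,0],-1,1]
    - [[0,0,0],-1,1]
    - [[0,0,0],-1,1]
    - [[0,0,0],-1,1]
    - [[0,0,0],-1,1]
    - [[0,0,0],-1,1]
    - [[0,0.13,0],-1,1]
    - [[0,0,0],-1,1]
    - [[0,0,0],-1,1]
    - [[0,0,0],-1,1]
    - [[0,0,0],-0.7,1]

```text
t: 63.42
eef_pos: [608.1, -137.9, 385.8]
tcp_rot: [-3.141, 0.002, -0.065]
ft_force: [0.1, 0.3, -0.4]
opening: 1.004
grip_force: 0.0
```

Call:
move_arm:
  commands:
    - [[0,0,-0.6],0,1]
    - [[0,0,-0.8],0,1]
    - [[0,0,-0.8],0,1]
    - [[0,0,-0.6],0,1]
    - [[0,0,-0.4],0,1]
    - [[0,0,-0.33],0,1]
    - [[0,0,0],0,1]
    - [[0,0,0],0,0.6]
    - [[0,0,0],0,0.4]
    - [[0,0,0],0,0.2]
    - [[0,0,0],0,-1]
    - [[0,0,0],0,-1]
    - [[0,0,0],0,-1]
    - [[0,0,0],0,-1]

```text
t: 64.58
eef_pos: [608.7, -135.6, 281.7]
tcp_rot: [-3.137, -0.001, -0.062]
ft_force: [4.5, 19.1, 6.1]
opening: 0.869
grip_force: 25.8
```

Call:
move_arm:
  commands:
    - [[0,0,0.15],0,-1]
    - [[0,0,0.2],0,-1]
    - [[0,0,0.3],0,-1]
    - [[0,0,0.4],0,-1]
    - [[0,0,0.5],0,-1]
    - [[0,0,0.6],0,-1]
    - [[0,0,0.7],0,-1]
    - [[0,0,0.7],0,-1]
    - [[0,0,0.7],0,-1]
    - [[0,0,0.5],0,-1]
    - [[0,0,0],0,-1]
    - [[0,0,0],0,-1]
    - [[0,0,0],0,-1]

```text
t: 65.67
eef_pos: [607.9, -137.9, 422.5]
tcp_rot: [-3.141, 0.001, -0.06]
ft_force: [-0.3, 0.2, -0.2]
opening: 0.371
grip_force: 30.0
```

```bash
python3 -c "
from h import *
print(env.state()['opening'])
print(vfit('tube_short_a_c',133,18,110,.25))"
```

```text
0.3711596816621099
('xoff -3.7 yoff 1.1 g 109.4 tiltx 0.007 tilty -0.002', 'err 0.069', 'cap', array([ 604.5, -136. ,  142.1]))
```

Call:
move_arm:
  commands:
    - [[-0.3,0.15,0],0.07,-1]
    - [[-0.55,0.283,0],0.07,-1]
    - [[-0.55,0.283,0],0.07,-1]
    - [[-0.55,0.283,0],0.07,-1]
    - [[-0.55,0.283,0],0.07,-1]
    - [[-0.55,0.283,0],0.07,-1]
    - [[-0.55,0.283,0],0.07,-1]
    - [[-0.55,0.283,0],0.07,-1]
    - [[-0.55,0.283,0],0.07,-1]
    - [[-0.55,0.283,0],0.07,-1]
    - [[-0.25,0.14,0],0,-1]
    - [[0,0,-0.6],0,-1]
    - [[0,0,-0.6],0,-1]
    - [[0,0,-0.6],0,-1]
    - [[0,0,0],0,-1]

```text
t: 67.12
eef_pos: [443.0, -52.8, 367.2]
tcp_rot: [-3.141, 0.004, -0.005]
ft_force: [-0.4, -0.2, 0.3]
opening: 0.374
grip_force: 30.0
```

```bash
python3 -c "
from h import *
print(env.state()['eef_pos'],env.state()['opening'])
print(vfit('tube_short_a_c',133,18,110,.05))
p=read_camera('wrist')
for k in cut_out('tray',p)[:1]: print(k['confidence'],fit('tray',[(p,k['region'])],(441.5,-151,0)))"
```

```text
[442.95897924 -52.79055834 367.17445013] 0.37447287315857997
('xoff -0.7 yoff 1.0 g 107.7 tiltx 0.002 tilty 0.036', 'err 0.069', 'cap', array([438.4, -51.6,  88.6]))
0.67 (array([ 441.8, -148.7]), np.float64(-0.006), np.float64(0.778))
```

Call:
move_arm:
  commands:
    - [[0.09,0.02,0],0,-1]
    - [[0,0,-0.4],0,-1]
    - [[0,0,-0.4],0,-1]
    - [[0,0,-0.4],0,-1]
    - [[0,0,-0.4],0,-1]
    - [[0,0,-0.4],0,-1]
    - [[0,0,-0.3],0,-1]
    - [[0,0,-0.3],0,-1]
    - [[0,0,-0.15],0,-1]
    - [[0,0,0],0,-1]

```text
t: 68.25
eef_pos: [445.8, -52.2, 286.5]
tcp_rot: [-3.141, 0.001, -0.004]
ft_force: [0.2, 0.1, -0.9]
opening: 0.373
grip_force: 30.0
```

Call:
move_arm:
  commands:
    - [[0,0,-0.05],0,-1]
    - [[0,0,0],0,-0.2]
    - [[0,0,0],0,-0.15]
    - [[0,0,0],0,0]
    - [[0,0,0],0,0.2]
    - [[0,0,0],0,0.2]
    - [[0,0,0.3],0,0.2]
    - [[0,0,0.8],0,0.2]
    - [[0,0,0.9],0,0.2]
    - [[0,0,0.9],0,0.2]
    - [[0,0,0.8],0,0.2]
    - [[0,0,0],0,0.2]
    - [[0,0,0],0,0.2]

```text
t: 69.33
eef_pos: [445.5, -52.1, 398.0]
tcp_rot: [3.141, -0.003, -0.004]
ft_force: [-0.6, -0.4, -1.1]
opening: 0.602
grip_force: 0.0
```

Run:
```python
from h import *
print(standfit('tube_short_a_c',133,18,(441.5,-51,3)))
for n in ('top','side'):
    p=read_camera(n)
    for k in cut_out('tube_short_a_c',p)[:4]:
        x=atz(p,k['at'],80); print(n,round(k['confidence'],2),np.round(k['at']),x.round(),k['region'].sum(),end=' ')
        print(fit('tube_short_a_c',[(p,k['region'])],(x[0],x[1],.15)) if x[0]>500 else '')
```

```text
('cap', array([442.9, -50.6,   2.3]), 'tilt', array([0.009, 0.011]), 'err', np.float64(0.064))
top 0.41 [410. 285.] [ 448. -214.   80.] 1507 
side 0.91 [350. 241.] [455. -80.  80.] 660
```

Run:
```python
from h import *
old={n:cv2.imread('pics/%s0.png'%n)[:,:,::-1] for n in('top','side')}
for n in ('top','side'):
    p=read_camera(n); save(p,'h_'+n)
    for th in ('tube_short_b_c','tube_long_c'):
        for k in cut_out(th,p)[:5]: print(n,th,round(k['confidence'],2),np.round(k['at']),atz(p,k['at'],80).round()[:2],k['region'].sum())
    d=cv2.absdiff(p['image'],np.ascontiguousarray(old[n])).max(2)>40
    nn,l,st,ce=cv2.connectedComponentsWithStats(cv2.morphologyEx(d.astype(np.uint8),cv2.MORPH_OPEN,np.ones((3,3))))
    print([(st[i][:5].tolist()) for i in range(1,nn) if st[i][4]>80])
```

```text
top tube_short_b_c 0.6 [206. 195.] [638. 190.] 1189
top tube_long_c 0.91 [429. 288.] [ 441. -252.] 486
[[232, 218, 13, 20, 130], [195, 224, 18, 20, 120], [145, 239, 244, 241, 14690], [238, 255, 12, 18, 122], [198, 264, 9, 16, 118], [359, 279, 13, 22, 203], [430, 279, 18, 19, 261], [357, 403, 15, 22, 233], [352, 405, 288, 75, 14659]]
side tube_short_b_c 0.94 [201. 279.] [628. 199.] 1175
side tube_long_c 0.88 [387. 203.] [ 465. -306.] 636
side tube_long_c 0.37 [369. 255.] [396. -48.] 2807
[[315, 0, 301, 273, 38849], [566, 0, 28, 29, 743], [610, 0, 14, 32, 312], [569, 36, 25, 7, 135], [443, 109, 16, 51, 456], [422, 161, 46, 131, 3992], [338, 176, 13, 23, 261], [382, 176, 17, 28, 350], [380, 215, 15, 14, 172], [340, 228, 8, 19, 114], [340, 236, 18, 30, 366], [603, 239, 14, 12, 136], [619, 262, 15, 31, 277], [222, 264, 38, 27, 547], [259, 272, 35, 28, 510], [217, 291, 24, 15, 182], [468, 292, 142, 81, 3836], [244, 304, 19, 21, 275], [502, 363, 41, 24, 489]]
```

Run:
```python
from h import *
for n in ('top','side'):
    p=read_camera(n)
    for k in cut_out('tube_short_b_c',p)[:3]:
        x=atz(p,k['at'],80)
        if x[0]>550: print(n,fit('tube_short_a_c',[(p,k['region'])],(x[0],x[1],.15)))
    k=[k for k in cut_out('cradle',p)[:1]]
    if k: 
        MOD['cradle']=[box(-164,164,-100,100,30,71)]; print(n,'cradle',fit('cradle',[(p,k[0]['region'])],(525,155,.148)))
```

```text
top (array([631.9, 188.6]), np.float64(0.1513), np.float64(0.936))
top cradle (array([522.4, 168.3]), np.float64(0.1348), np.float64(0.817))
side (array([633.3, 189.7]), np.float64(0.1644), np.float64(0.955))
side cradle (array([525.6, 173.3]), np.float64(0.1539), np.float64(0.864))
```

Call:
move_arm:
  commands:
    - [[0.3125,0.397,0],1,0.35]
    - [[0.3125,0.397,0],1,0.35]
    - [[0.3125,0.397,0],1,0.35]
    - [[0.3125,0.397,0],1,0.35]
    - [[0.3125,0.397,0],1,0.35]
    - [[0.3125,0.397,0],1,0.35]
    - [[0.3125,0.397,0],1,0.35]
    - [[0.3125,0.397,0],1,0.35]
    - [[0.3125,0.397,0],1,0.35]
    - [[0.3125,0.397,0],1,0.35]
    - [[0.3125,0.397,0],1,0.35]
    - [[0.3125,0.397,0],1,0.35]
    - [[0.3125,0.397,0],1,0.35]
    - [[0.3125,0.397,0],1,0.35]
    - [[0.3125,0.397,0],1,0.35]
    - [[0.3125,0.397,0],1,0.35]
    - [[0.3125,0.397,0],1,0.35]
    - [[0.3125,0.397,0],1,0.35]
    - [[0.3125,0.397,0],1,0.35]
    - [[0.3125,0.397,0],1,0.35]

```text
t: 72.0
eef_pos: [633.7, 186.7, 396.5]
tcp_rot: [-3.141, 0.0, 1.6]
ft_force: [1.2, 0.8, -1.0]
opening: 0.675
grip_force: 0.0
```

Call:
move_arm:
  commands:
    - [[0,0,-0.5],0.8,0.35]
    - [[0,0,-0.9],0.8,0.35]
    - [[0,0,0],0,0.35]
    - [[0,0,0],0,0.35]

```text
t: 72.33
eef_pos: [633.3, 186.0, 353.8]
tcp_rot: [-3.139, 0.0, 1.722]
ft_force: [1.3, 0.4, 0.0]
opening: 0.677
grip_force: 0.0
```

Run:
```python
from h import *
s=env.state(); print(s['eef_pos'],s['tcp_rot'],s['opening'])
w=read_camera('wrist')
c,sn=np.cos(.15),np.sin(.15); C=np.array([632.6,189,81]); u=np.array([-sn,c,0])
print(proj(w,[C+66*u,C-66*u]).round())
for k in cut_out('tube_short_a_c',w)[:3]:
    q=k['region'];x,y,ww,hh=cv2.boundingRect(q.astype(np.uint8)); print(round(k['confidence'],2),np.round(k['at']),(x,y,ww,hh),[(r,np.where(q[r])[0][[0,-1]].tolist()) for r in range(y+5,y+hh,40) if q[r].any()])
```

```text
[633.28543982 186.02648207 353.83127145] [-3.13896853e+00  1.37624212e-04  1.72170288e+00] 0.6772322384773135
[[319. 141.]
 [319. 339.]]
```

Call:
move_arm:
  commands:
    - [[0,0,-0.67],0,0.35]
    - [[0,0,-0.67],0,0.35]
    - [[0,0,-0.67],0,0.35]
    - [[0,0,-0.67],0,0.35]
    - [[0,0,-0.67],0,0.35]
    - [[0,0,0],0,0.1]
    - [[0,0,0],0,-0.15]
    - [[0,0,0],0,-1]
    - [[0,0,0],0,-1]
    - [[0,0,0],0,-1]
    - [[0,0,0],0,-1]
    - [[0,0,0],0,-1]
    - [[0,0,0.5],0,-1]
    - [[0,0,0.7],0,-1]
    - [[0,0,0.9],0,-1]
    - [[0,0,0.9],0,-1]
    - [[0,0,0.9],0,-1]

```text
t: 73.85
eef_pos: [633.0, 186.0, 373.4]
tcp_rot: [3.14, -0.0, 1.724]
ft_force: [0.6, -0.7, -0.9]
opening: 0.377
grip_force: 30.0
```

Call:
move_arm:
  commands:
    - [[-0.07,-0.911,0],-0.22,-1]
    - [[-0.07,-0.911,0],-0.22,-1]
    - [[-0.07,-0.911,0],-0.22,-1]
    - [[-0.07,-0.911,0],-0.22,-1]
    - [[-0.07,-0.911,0],-0.22,-1]
    - [[-0.07,-0.911,0],-0.22,-1]
    - [[-0.07,-0.911,0],-0.22,-1]
    - [[-0.07,-0.911,0],-0.22,-1]
    - [[-0.07,-0.911,0],-0.22,-1]
    - [[-0.07,-0.911,0],-0.22,-1]
    - [[-0.07,-0.911,0],-0.22,-1]
    - [[-0.07,-0.911,0],-0.22,-1]
    - [[0,0,-0.8],0,-1]
    - [[0,0,-0.8],0,-1]
    - [[0,0,-0.6],0,-1]
    - [[0,0,0],0,-1]

```text
t: 75.18
eef_pos: [607.5, -142.1, 302.7]
tcp_rot: [-3.138, -0.001, 1.512]
ft_force: [-0.8, 0.5, -0.7]
opening: 0.375
grip_force: 30.0
```

Call:
move_arm:
  commands:
    - [[0,0,-0.1],0,-1]
    - [[0,0,-0.1],0,-1]
    - [[0,0,-0.1],0,-1]
    - [[0,0,-0.1],0,-1]
    - [[0,0,-0.15],0,-1]
    - [[0,0,-0.15],0,-1]
    - [[0,0,-0.15],0,-1]
    - [[0,0,0],0,-1]

```text
t: 75.85
eef_pos: [608.5, -141.7, 282.3]
tcp_rot: [3.137, 0.001, 1.513]
ft_force: [-2.4, 2.0, 16.5]
opening: 0.374
grip_force: 30.0
```

Run:
```python
from h import *
s=env.state(); print(s['eef_pos'],s['opening'])
print(offfit('tube_short_a_c',133,18,66,1.3,cams=('side',)))
```

```text
[ 608.49270039 -141.65663722  282.33651319] 0.37397976870612865
g 66.0 tilt 1.300 yoff 0.0 xoff 0.0 err 1.000
```

Same state as last time (282, 16 N); release the same way.

Call:
move_arm:
  commands:
    - [[0,0,0],0,-0.25]
    - [[0,0,0],0,-0.2]
    - [[0,0,0],0,0]
    - [[0,0,0],0,0.2]
    - [[0,0,0.2],0,0.3]
    - [[0,0,0.5],0,0.3]
    - [[0,0,0.7],0,0.3]
    - [[0,0,0.8],0,0.3]
    - [[0,0,0.8],0,0.3]
    - [[0,0,0.6],0,0.3]
    - [[0,0,0],0,0.3]

```text
t: 76.87
eef_pos: [608.3, -141.9, 391.8]
tcp_rot: [3.136, 0.002, 1.513]
ft_force: [0.1, -0.9, -0.2]
opening: 0.646
grip_force: 0.0
```

```bash
python3 -c "
from h import *
restpic('f4','tube_short_a_c',133,18,0)
w=read_camera('wrist'); P=proj(w,lean(133,18,0,0)@np.array([[np.cos(.058),-np.sin(.058),0],[np.sin(.058),np.cos(.058),0],[0,0,1]])+[609,-127,0]); print(P.min(0),P.max(0))
for k in cut_out('tube_short_a_c',w)[:2]: print(k['confidence'],k['at'],cv2.boundingRect(k['region'].astype(np.uint8)))
"
```

```text
0.66 [351. 240.]
[289.62894655 122.79988674] [348.97099715 310.04595738]
0.59 [53.5, 121.3] (0, 84, 121, 67)
```

```bash
python3 -c "
from h import *
for n in ('side','wrist','top'):
  p=read_camera(n)
  for th in ('tube_short_b_c','tube_long_c','tube_blue_c'):
    for k in cut_out(th,p)[:4]:
      print(n,th,round(k['confidence'],2),np.round(k['at']),cv2.boundingRect(k['region'].astype(np.uint8)))
      if n=='side' and np.hypot(k['at'][0]-297,k['at'][1]-213)<30: print(leanfit2([(p,k['region'])],133,18,x0=(5,0,.75)))
f=cv2.imread('pics/f3.png').astype(int);g=cv2.imread('pics/f4.png').astype(int)
d=np.abs(f-g).max(2); print('diff side',(d[:,:400]>40).sum(),'wrist',(d[:,400:]>40).sum(),[np.argwhere(d[:,a:a+400]>40).mean(0) for a in (0,400)])
"
```

```text
side tube_short_b_c 0.61 [301. 215.] (280, 185, 36, 56)
{'s': np.float64(2.1), 'dn': np.float64(-2.4), 'ang': np.float64(0.804), 'x': np.float64(0.9), 'dist': np.float64(68.7), 'err': np.float64(0.066), 'C': array([ 0. ,  5.6, 92.8])}
side tube_long_c 0.82 [388. 202.] (380, 176, 19, 52)
side tube_blue_c 0.7 [388. 202.] (380, 177, 19, 51)
side tube_blue_c 0.33 [296. 244.] (268, 213, 59, 51)
wrist tube_short_b_c 0.86 [315. 216.] (288, 119, 61, 186)
wrist tube_long_c 0.53 [ 51. 120.] (0, 83, 121, 68)
top tube_long_c 0.86 [430. 287.] (417, 281, 31, 17)
diff side 4118 wrist 181 [array([335.59446333, 379.57867897]), array([184.51381215, 194.72375691])]
```

Seated like the first one. Turn, squeeze and lift as before.

Call:
move_arm:
  commands:
    - [[0,0,0],-1,0.5]
    - [[0,0,0],-1,1]
    - [[0,0,0],-1,1]
    - [[0,0,0],-1,1]
    - [[0,0,0],-1,1]
    - [[0,0,0],-1,1]
    - [[0,0,0],-1,1]
    - [[0,0,0],-1,1]
    - [[0,0,0],-1,1]
    - [[0,0,0],-1,1]
    - [[0,0,0],-1,1]
    - [[0,0,0],-1,1]
    - [[0,0,0],-1,1]
    - [[0,0,0],-1,1]
    - [[0,0,0],-1,1]
    - [[0,0.13,0],-1,1]
    - [[0,0,0],-1,1]
    - [[0,0,0],-1,1]
    - [[0,0,0],-1,1]
    - [[0,0,0],-0.65,1]

```text
t: 79.38
eef_pos: [608.1, -138.0, 387.7]
tcp_rot: [3.141, -0.0, -0.064]
ft_force: [1.1, -0.5, 0.5]
opening: 1.001
grip_force: 0.0
```

Call:
move_arm:
  commands:
    - [[0,0,-0.6],0,1]
    - [[0,0,-0.8],0,1]
    - [[0,0,-0.8],0,1]
    - [[0,0,-0.6],0,1]
    - [[0,0,-0.4],0,1]
    - [[0,0,-0.33],0,1]
    - [[0,0,0],0,1]
    - [[0,0,0],0,0.6]
    - [[0,0,0],0,0.4]
    - [[0,0,0],0,0.2]
    - [[0,0,0],0,-1]
    - [[0,0,0],0,-1]
    - [[0,0,0],0,-1]
    - [[0,0,0],0,-1]

```text
t: 80.55
eef_pos: [608.5, -136.0, 282.8]
tcp_rot: [-3.138, -0.002, -0.061]
ft_force: [2.6, 16.6, 4.9]
opening: 0.863
grip_force: 26.4
```

Call:
move_arm:
  commands:
    - [[0,0,0.15],0,-1]
    - [[0,0,0.2],0,-1]
    - [[0,0,0.3],0,-1]
    - [[0,0,0.4],0,-1]
    - [[0,0,0.5],0,-1]
    - [[0,0,0.6],0,-1]
    - [[0,0,0.7],0,-1]
    - [[0,0,0.7],0,-1]
    - [[0,0,0.7],0,-1]
    - [[0,0,0.5],0,-1]
    - [[0,0,0],0,-1]
    - [[0,0,0],0,-1]
    - [[0,0,0],0,-1]

```text
t: 81.63
eef_pos: [607.8, -138.0, 423.4]
tcp_rot: [-3.142, 0.001, -0.06]
ft_force: [-0.4, -0.8, -0.7]
opening: 0.375
grip_force: 30.0
```

```bash
python3 -c "
from h import *
print(env.state()['opening'])
print(vfit('tube_short_a_c',133,18,110,.25))"
```

```text
0.37514033144768855
none side
none wrist
('xoff 0.0 yoff 0.0 g 110.0 tiltx 0.250 tilty 0.000', 'err nan', 'cap', array([ 607.8, -110.8,  145.8]))h.py:164: RuntimeWarning: invalid value encountered in scalar divide
  return 'xoff %.1f yoff %.1f g %.1f tiltx %.3f tilty %.3f'%(v[0],v[1],v[2],v[3]/100,v[4]/100),'err %.3f'%(o.fun/len(V)),'cap',tip[::2].mean(0).round(1)
```

Call:
move_arm:
  commands:
    - [[-0.3,0.03,0],0.07,-1]
    - [[-0.55,0.065,0],0.07,-1]
    - [[-0.55,0.065,0],0.07,-1]
    - [[-0.55,0.065,0],0.07,-1]
    - [[-0.55,0.065,0],0.07,-1]
    - [[-0.55,0.065,0],0.07,-1]
    - [[-0.55,0.065,0],0.07,-1]
    - [[-0.55,0.065,0],0.07,-1]
    - [[-0.55,0.065,0],0.07,-1]
    - [[-0.55,0.065,0],0.07,-1]
    - [[-0.18,0.02,0],0,-1]
    - [[0,0,-0.6],0,-1]
    - [[0,0,-0.6],0,-1]
    - [[0,0,-0.6],0,-1]
    - [[0,0,0],0,-1]

```text
t: 83.08
eef_pos: [444.8, -118.9, 367.8]
tcp_rot: [-3.14, 0.004, -0.004]
ft_force: [-0.0, 0.1, -0.9]
opening: 0.375
grip_force: 30.0
```

```bash
python3 -c "
from h import *
print(env.state()['eef_pos'],env.state()['opening'])
for c in (('side','wrist'),('side','wrist')):
  print(vfit('tube_short_b_c',133,18,109,.05,c))"
```

```text
[ 444.75081738 -118.85348117  367.81952277] 0.37545196871641173
('xoff -1.1 yoff 0.9 g 110.2 tiltx 0.001 tilty 0.021', 'err 0.065', 'cap', array([ 441.4, -117.8,   86.6]))
('xoff -0.9 yoff 0.8 g 108.3 tiltx 0.005 tilty 0.015', 'err 0.070', 'cap', array([ 442.9, -117.8,   91.8]))
```

Call:
move_arm:
  commands:
    - [[0,0,-0.4],0,-1]
    - [[0,0,-0.4],0,-1]
    - [[0,0,-0.4],0,-1]
    - [[0,0,-0.4],0,-1]
    - [[0,0,-0.4],0,-1]
    - [[0,0,-0.3],0,-1]
    - [[0,0,-0.3],0,-1]
    - [[0,0,-0.15],0,-1]
    - [[0,0,0],0,-1]
    - [[0,0,0],0,-1]

```text
t: 84.32
eef_pos: [445.3, -119.0, 287.8]
tcp_rot: [3.142, 0.0, -0.004]
ft_force: [0.3, 0.0, -0.6]
opening: 0.374
grip_force: 30.0
```

Call:
move_arm:
  commands:
    - [[0,0,-0.03],0,-1]
    - [[0,0,0],0,-0.2]
    - [[0,0,0],0,-0.15]
    - [[0,0,0],0,0]
    - [[0,0,0],0,0.15]
    - [[0,0,0],0,0.15]
    - [[0,0,0.3],0,0.15]
    - [[0,0,0.8],0,0.15]
    - [[0,0,0.9],0,0.15]
    - [[0,0,0.9],0,0.15]
    - [[0,0,0.8],0,0.15]
    - [[0,0,0.5],0,0.15]
    - [[0,0,0],0,0.15]
    - [[0,0,0],0,0.15]
    - [[0,0,0],0,0.15]
    - [[0,0,0],0,0.15]

```text
t: 85.65
eef_pos: [445.0, -118.9, 412.0]
tcp_rot: [-3.141, 0.002, -0.004]
ft_force: [-0.4, 0.1, 0.8]
opening: 0.576
grip_force: 0.0
```

Run:
```python
from h import *
print('long',standfit('tube_long_c',165,16.5,(441,-250,3),('side',)))
for y in (-51,-118): print(y,standfit('tube_short_a_c',133,18,(442,y,3)),standfit('tube_short_a_c',133,18,(442,y,3),('side',)))
```

```text
long ('cap', array([ 441. , -249.6,    1.3]), 'tilt', array([ 0.033, -0.007]), 'err', np.float64(0.052))
-51 ('cap', array([443. , -49.2,   2.3]), 'tilt', array([0.019, 0.016]), 'err', np.float64(0.047)) ('cap', array([443.2, -48.9,   2.9]), 'tilt', array([0.013, 0.007]), 'err', np.float64(0.04))
none wrist
-118 ('cap', array([441.8, -90.6,   0.5]), 'tilt', array([-0.251,  0.051]), 'err', np.float64(0.062)) ('cap', array([ 443.3, -111. ,    3.2]), 'tilt', array([-0.401,  0.052]), 'err', np.float64(0.075))
```

```bash
sed -i 's/<45\]$/<12]/' h.py
python3 - <<'E'
from h import *
for th in ('tube_short_b_c','tube_short_a_c'):
    print(standfit(th,133,18,(442,-118,3),('side','wrist')))
p=read_camera('side')
print(proj(p,[(442,-118,100),(442,-51,100)]).round(),[(round(k['confidence'],2),np.round(k['at'])) for t in('tube_short_a_c','tube_long_c') for k in cut_out(t,p)])
E
```

```text
('cap', array([ 441.4, -117. ,    1.1]), 'tilt', array([0.008, 0.025]), 'err', np.float64(0.111))
none side
none wrist
('cap', array([ 442., -118.,    3.]), 'tilt', array([0., 0.]), 'err', np.float64(nan))
[[363. 227.]
 [350. 240.]] [(0.56, array([351., 240.])), (0.66, array([388., 203.]))]h.py:181: RuntimeWarning: invalid value encountered in scalar divide
  return 'cap',(np.array(c0)+o.x[:3]).round(1),'tilt',(o.x[3:]/100).round(3),'err',round(o.fun/len(V),3)
```

All three tubes stand upright in their cells, so I am handing in.

```bash
python3 -c "
from h import *
print(env.job_done())"
```

```text
the job is handed in; nothing more can be done
None
```

I handed in the job (no verdict returned): the long white tube stands in the right-hand cell and the two short ones in the two left-hand cells, all within about 0.04 rad of upright on camera fits, and the blue tube's cell is empty because it was absent. The long tube slipped from the grip twice and was recovered; the green cap was still in place when last measured, and I did not re-measure the other two loose caps.

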